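Clamp the holder cup, stand the sampling rods in it, release it to the drip tray

TASK

Stand the white holder cup on the bench between the open jaws of the bench locking pliers and squeeze the pliers' two blue handles together until they lock on it. With the cup clamped, move every sampling rod from the grey rack into the cup, foot down; then pull the red release lever so that the pliers spring open, carry the loaded cup to the green drip tray and leave it upright there with all the rods still standing in it. Do not move the bottles, the label roll or the jar.

Things in the scene. Friction and masses are not known exactly. Their poses are not given: they have to be found in the camera images.
- jaw_seat (a point): point on the bench where the axis of the clamped cup stands, in the jaws of the locking pliers (fixed to the bench, lying flat). Its axes are the pliers': +x out of the jaws' open end, -x towards the handles, +y the fixed side, -y the moving side. A cup here touches the fixed jaw's two pads (a V, 40 degrees either side of +y). Jaws: 38 to 62 mm above the bench, ending 40 mm beyond here in +x
- load_point (a point): point on the bench, 7 mm from jaw_seat in -y, between the open jaws: set the cup's axis down here, within about 5 mm, its grip post along +x (out of the jaws). The open moving jaw's pad is then about 12 mm clear of the cup; as it closes it pushes the cup home against the V. Same axes as jaw_seat
- fixed_grip (a point): middle of the fixed blue handle, 50 mm above the bench, at x = -220, y = 14 mm from jaw_seat in the pliers' axes (same axes). The handle is a bar along x, 10 mm thick (y), 18 mm high (z), 41 to 59 mm above the bench; its tail is 34 mm farther in -x
- handle_grip (a point): middle of the moving blue handle (a bar of the same section), 50 mm above the bench, 80 mm from its hinge, which is at x = -140, y = -14 mm from jaw_seat. Locked, it lies parallel to the fixed handle, centre lines 24 mm apart (34 mm over the outer faces); open, it stands 19 mm farther out here (53 mm over both). Squeeze both from above, a finger outside each
- handle (a joint): angle of the moving handle, rad: 0 open, 0.235 locked against its stop. A spring pushes it open below 0.20 (dead centre); above it the toggle locks. Squeezing takes about 15 N at handle_grip with the cup in the jaws. Locked, it stays until the lever is pulled
- release_lever (a joint): angle of the red release lever, rad: 0 at rest, grows to 0.5 when its tab is pulled towards the pliers' +y. When the pliers are locked, it meets the moving handle at about 0.13 and pushes it over dead centre by about 0.3, taking about 5 N at the tab; then the pliers spring open. It springs back to 0 when let go
- lever_tab (a point): middle of the upright red tab at the lever's end: 14 (x) by 12 (y) by 36 mm high, 45 to 81 mm above the bench, beyond the handles' tails. At rest it is at x = -303, y = 2 mm from jaw_seat in the pliers' axes; it swings horizontally about the lever's hinge at x = -240, y = 10.5 mm (radius 64 mm). Pull it 22 to 28 mm towards +y. Axes parallel to the pliers' at rest
- cup_mid (a point): centre of the white holder cup, half-way up (40 mm above its underside), on its axis. Outside 70 mm across, inside 62 mm, 80 mm high, floor 5 mm thick, 0.2 kg empty. Its x axis points to the grip post, z up
- cup_grip (a point): place to take the cup: on the blue upright grip post at the cup's side, 56 mm from the cup's axis in its x, 90 mm above its underside. The post is 30 mm (radial, x) by 12 mm thick (y) and runs from 10 to 110 mm above the underside, so it overtops the cup; pinch it across its y from above
- rod1_mid (a point): centre of sampling rod 1, half-way up (62.5 mm above its underside): a steel foot 20 mm across and 12 mm high, a stem 12 mm across with an orange top 30 mm long, 125 mm tall in all, 35 g; z points up along it. It starts upright in a hole of the rack (sunk 22 mm). Any of the four rods may be absent
- rod2_mid (a point): centre of sampling rod 2, half-way up (62.5 mm above its underside): a steel foot 20 mm across and 12 mm high, a stem 12 mm across with an orange top 30 mm long, 125 mm tall in all, 35 g; z points up along it. It starts upright in a hole of the rack (sunk 22 mm). Any of the four rods may be absent
- rod3_mid (a point): centre of sampling rod 3, half-way up (62.5 mm above its underside): a steel foot 20 mm across and 12 mm high, a stem 12 mm across with an orange top 30 mm long, 125 mm tall in all, 35 g; z points up along it. It starts upright in a hole of the rack (sunk 22 mm). Any of the four rods may be absent
- rod4_mid (a point): centre of sampling rod 4, half-way up (62.5 mm above its underside): a steel foot 20 mm across and 12 mm high, a stem 12 mm across with an orange top 30 mm long, 125 mm tall in all, 35 g; z points up along it. It starts upright in a hole of the rack (sunk 22 mm). Any of the four rods may be absent
- rack: grey rack, fixed, 190 (x) by 50 (y) by 30 mm high, with four 25 mm wide holes in a row along x at -69, -23, 23 and 69 mm, their floors 8 mm above the bench; origin at the centre of its underside
- tray_in (a point): centre of the inner floor of the fixed green drip tray, 4 mm above the bench: 170 by 170 mm, walls 4 mm thick and 18 mm high, sides along its x and y
- bottle_a: bystander, not to be moved: white bottle with a blue label, 58 mm across, 140 mm tall; origin at the centre of its underside
- bottle_b: bystander, not to be moved: plain white bottle, 58 mm across, 140 mm tall; origin at the centre of its underside
- bottle_c: bystander, not to be moved: white bottle with a blue label, 58 mm across, 140 mm tall; origin at the centre of its underside
- bottle_d: bystander, not to be moved: plain white bottle, 58 mm across, 140 mm tall; origin at the centre of its underside
- label_roll: bystander, not to be moved: blue label roll lying flat, 70 mm across, 40 mm high; origin at the centre of its underside
- cap_jar: bystander, not to be moved: clear jar with an orange lid, 58 mm across, 64 mm high; origin at the centre of its underside

How it is judged:
By the outcome, as a careful person would: the job done as asked, in the order asked, and still so for the second after the job is handed in, with the robot touching nothing.
Of rod1, rod2, rod3, rod4 only 2 to 4 are there at a start; the rules pass over those that are not, and their reading is None.
At some moment in a run one of cup may be knocked a few centimetres aside while the robot is not near it.
It also fails if it takes over 210 s, if anything falls off the work surface, if the arm or the gripper's body presses on something with over 40 N, if the wrist force passes 120 N, or if a joint passes its speed limit or range.

ROBOT

A 6-joint arm with a two-finger parallel gripper is mounted at the origin on the work surface. World frame = base frame: x ahead of the robot, y to its left, z up, the work surface at z = 0. Lengths are in m, angles in rad, forces in N, time in s.
With the tool pointing down it reaches from about 0.35 to 0.85 m from the base axis. Payload 8.1 kg.
Tool frame: the origin (TCP) lies at the very end of the fingers, on their centre line; the grasp point (between the pads) lies 19 mm behind it; z points along the fingers, x is the direction in which the jaws open and shut, and the axes are right-handed (so a half turn about z gives the same grasp; the last joint's range is limited). The gripper opens to 93 mm and grips with 3 to 60 N. Pads are 15 mm wide; open, the fingers measure 128 mm over their backs; the gripper's body (75 mm by 188 mm) begins 65 mm behind the grasp point.
Start: joints at [1.189, 0.13, 1.488, -0, 1.523, -0.085], TCP at [0.175, 0.574, 0.219] pointing down, gripper open.
Joint ranges: [-2.96, 2.96], [-0.89, 2.26], [0.02, 2.5], [-1.34, 4.48], [0, 2.73], [-2.66, 2.66]. Speed limits (rad/s): [2.39, 2.39, 2.79, 3.14, 3.14, 3.14].

INTERFACE

Orientations are given as a rotation vector (axis times angle).
In Python, from plant import robot gives the robot as it stands. The module is installed in compiled form; this text tells all that it offers.
- The arm moves only by the tool jog_arm, never from a script. Its argument "commands" is one flat list of numbers, 5 for each row, row after row: the gripper's target within -1 to 1 (shut at 1, half-way at 0, fully open at -1), then the shift along the tool's x, y, z in m, then the turn about the tool's z in degrees. A call has 1 to 20 rows; each row shifts and turns the commanded pose from where the row before left it, along the tool's axes as they then stand; what a row does not reach is not made up. A row lasts 1/12 s, in which the tool goes at most 41.7 mm and 7.16 degrees, less where a joint would pass 70% of its speed; a pose out of reach is approached as far as the arm can. A call is refused whole if a number of a shift passes 0.0417 or a number of a turn 7.16, either way. A call with a gripper value outside its range is refused whole. The fingers move at their own pace and stop on an object; "grip_force" is the grip in N (left out, the last holds). Time passes only in rows, so rows that do not move let the fingers close. It gives the time, the measured TCP pose, the force and the opening at its end, in the units of the state.
- robot.read_state(): the state, without advancing time (a new reading comes with each control period).
- robot.read_camera(name): name is "scene" or "top" or "wrist"; returns a dict with "img" (384x512x3 uint8, blue, green, red), "vfov" (degrees; the focal length in pixels is half the picture's height over the tangent of half this angle, whatever the lens; pixels are square), "cx", "cy" (the principal point, pixels), "k1" (the pictures are not rectified: a ray, as slopes to the right and down, at radius r is drawn at 1 + k1 r^2 times it, then the intrinsics apply), "extrinsics" (4x4, takes a point from world to camera coordinates). Camera axes: x right, y down, z forward; pixel columns grow to the right and rows downward; lengths in m; the calibration is good to about 2 mm. A picture is of the moment at which its call begins. There is no depth.
- robot.close_job(): hands the job in, once; it reports no verdict.
Trained networks look in a picture, given as the dict that the camera call returned (one of the last four; its "shot" number tells which), for a name from the list of things; names that differ only in an ending like _2 or _b are one class to them, and where a whole thing is asked for, a point or a joint stands for the part that bears it (a point fixed in the world has none). Each returns a list of dicts, best first, with "score" (0 to 1); they miss things now and then, are a little off and sometimes report something else, mostly with a low value. They report only what shows in the picture. A call takes as long as a camera call.
- robot.recognise(thing, picture): "box" ([centre column, centre row, width, height] as shares, 0 to 1, of the picture: columns of its width, rows of its height, round what is visible of it).
- robot.pinpoint(thing, picture): "position" ([row, column] as shares, 0 to 1, of the picture: columns of its width, rows of its height: a listed point, or the origin of a listed thing).
The state is a dict: "t": time; "q": joint angles; "dq": joint speeds; "joint_torque": joint torques, N m; "tool_pos": TCP position; "orientation": TCP orientation; "force": force on the tool from outside, world axes, zero at the start; "wrist_torque": the same for the moment, N m; "opening": finger opening in m.
Only numpy, scipy, OpenCV 4.12 (cv2) and the standard library are available. Lean on these libraries where they do the work, as an engineer would, in place of code of your own. Each camera call takes 0.05 s, during which the arm holds its last target.

## Working session

There is one attempt and no reset: what is moved stays moved. The work goes in short steps, Python scripts to look and compute and a tool call to move; the robot and the scene stay as the last step left them, time stands still between calls to the robot, and variables do not carry over. Pictures are saved under pics/ and viewed, and the job is handed in when it is done.

Besides the shell and the picture viewer there is one more tool, called after "Request:" as name(argument=value, ...) on one line, values as JSON. jog_arm: Moves the arm, as the interface text tells. Its arguments: {"type":"object","properties":{"commands":{"type":"array"},"grip_force":{"type":"number"}},"required":["commands"]}

```bash
mkdir -p pics; cat > h.py <<'E'
import numpy as np, cv2
from plant import robot
from scipy.spatial.transform import Rotation as R
def K(p):
    f=p["img"].shape[0]/2/np.tan(np.radians(p["vfov"])/2)
    return f
def ray(p,u,v):
    f=K(p); k=p["k1"]
    xd,yd=(u-p["cx"])/f,(v-p["cy"])/f
    x,y=xd,yd
    for _ in range(30):
        s=1+k*(x*x+y*y); x,y=xd/s,yd/s
    E=np.array(p["extrinsics"]); Rm=E[:3,:3]; t=E[:3,3]
    return -Rm.T@t, Rm.T@np.array([x,y,1.])
def onz(p,u,v,z):
    o,d=ray(p,u,v); return o+d*(z-o[2])/d[2]
def proj(p,X):
    E=np.array(p["extrinsics"]); c=E[:3,:3]@np.array(X)+E[:3,3]
    x,y=c[0]/c[2],c[1]/c[2]; s=1+p["k1"]*(x*x+y*y); f=K(p)
    return np.array([p["cx"]+f*x*s,p["cy"]+f*y*s])
def tri(obs):
    A=np.zeros((3,3));b=np.zeros(3)
    for p,u,v in obs:
        o,d=ray(p,u,v); d=d/np.linalg.norm(d); M=np.eye(3)-np.outer(d,d); A+=M;b+=M@o
    return np.linalg.solve(A,b)
def pin(name,p,n=1):
    h,w=p["img"].shape[:2]
    return [(r["position"][1]*w,r["position"][0]*h,r["score"]) for r in robot.pinpoint(name,p)[:n]]
def save(p,fn,s=1.5): cv2.imwrite("pics/"+fn,cv2.resize(p["img"],None,fx=s,fy=s,interpolation=cv2.INTER_CUBIC))
E
python3 - <<'E'
from h import *
for n in ["scene","top","wrist"]:
    p=robot.read_camera(n); save(p,n+"0.png")
    print(n,p["vfov"],p["cx"],p["cy"],p["k1"],np.round(np.array(p["extrinsics"]),3).tolist())
    for t in "jaw_seat load_point fixed_grip handle_grip lever_tab cup_mid cup_grip rod1_mid rack tray_in bottle_a bottle_b label_roll cap_jar".split():
        k=4 if t.startswith(("rod","bott")) else 1
        print(t,[tuple(np.round(a,2)) for a in pin(t,p,k)])
print(robot.read_state())
E
```

```text
scene 53.83357199179508 253.81570262345562 192.5036964156004 -0.09226391597641942 [[-0.848, 0.53, -0.015, 0.488], [0.323, 0.493, -0.808, -0.121], [-0.421, -0.69, -0.589, 1.298], [0.0, 0.0, 0.0, 1.0]]
jaw_seat [(np.float64(244.68), np.float64(203.9), np.float64(0.98))]
load_point []
fixed_grip [(np.float64(283.19), np.float64(240.31), np.float64(0.58))]
handle_grip [(np.float64(272.49), np.float64(153.48), np.float64(0.73))]
lever_tab [(np.float64(306.48), np.float64(253.29), np.float64(0.51))]
cup_mid [(np.float64(271.51), np.float64(155.21), np.float64(0.79))]
cup_grip [(np.float64(263.42), np.float64(135.01), np.float64(0.89))]
rod1_mid [(np.float64(394.5), np.float64(253.59), np.float64(0.52)), (np.float64(187.6), np.float64(227.79), np.float64(0.24)), (np.float64(240.08), np.float64(139.58), np.float64(0.24))]
rack [(np.float64(373.81), np.float64(292.42), np.float64(0.91))]
tray_in [(np.float64(195.58), np.float64(166.81), np.float64(0.98))]
bottle_a [(np.float64(186.52), np.float64(224.22), np.float64(0.76)), (np.float64(236.49), np.float64(280.09), np.float64(0.72)), (np.float
[... 2395 characters left out ...]
 []
bottle_a []
bottle_b []
label_roll []
cap_jar []
{'t': 2.25, 'q': array([ 1.18862856e+00,  1.30442383e-01,  1.48820444e+00, -2.36303049e-05,
        1.52298728e+00, -8.54068703e-02]), 'dq': array([-0.00045511,  0.00105022, -0.00141037, -0.00041925, -0.00037796,
       -0.00030896]), 'joint_torque': array([ 4.10155089e-04, -5.59763575e+01, -4.92033148e+01,  7.68209179e-02,
        2.32216105e-02, -1.97694720e-05]), 'tool_pos': array([0.17544644, 0.57377786, 0.21860744]), 'orientation': array([ 2.52540745e+00,  1.86859809e+00, -3.60242332e-05]), 'force': array([0.25145897, 0.32949231, 0.48304501]), 'wrist_torque': array([0.0282937 , 0.01262151, 0.01539115]), 'opening': 0.09303958324185345}
```

View pics/scene0.png

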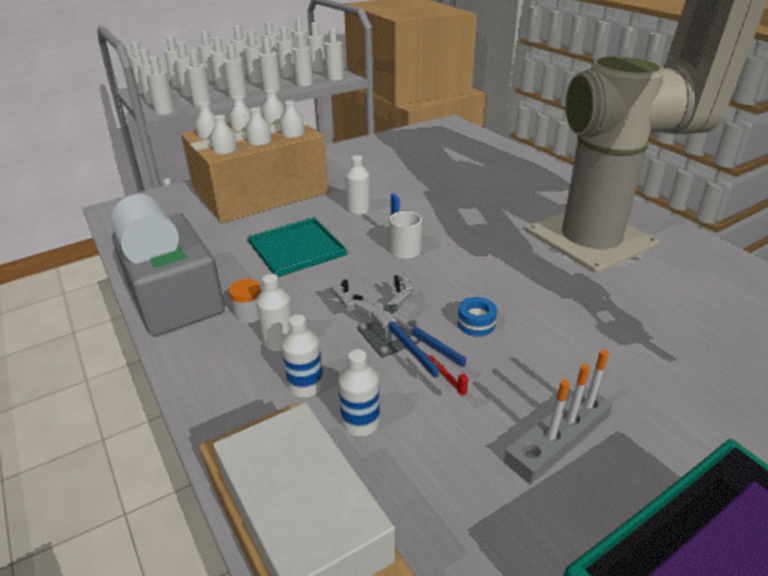

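View pics/top0.png

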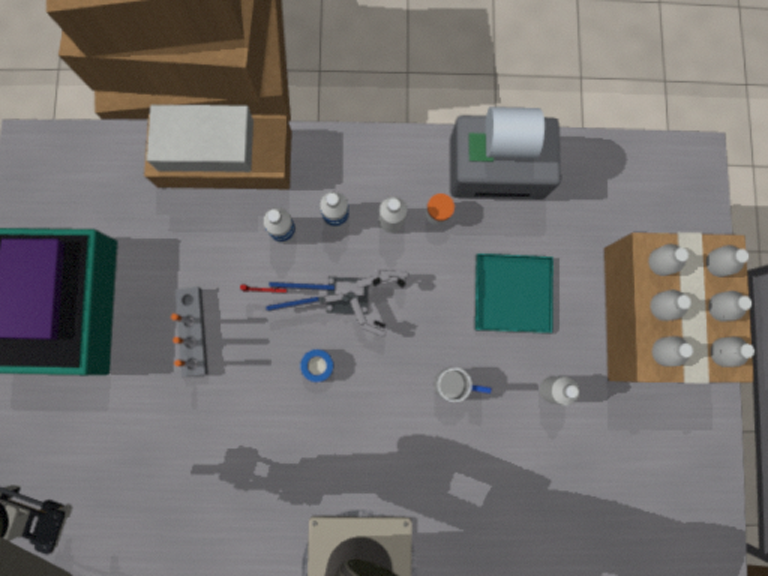

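View pics/wrist0.png

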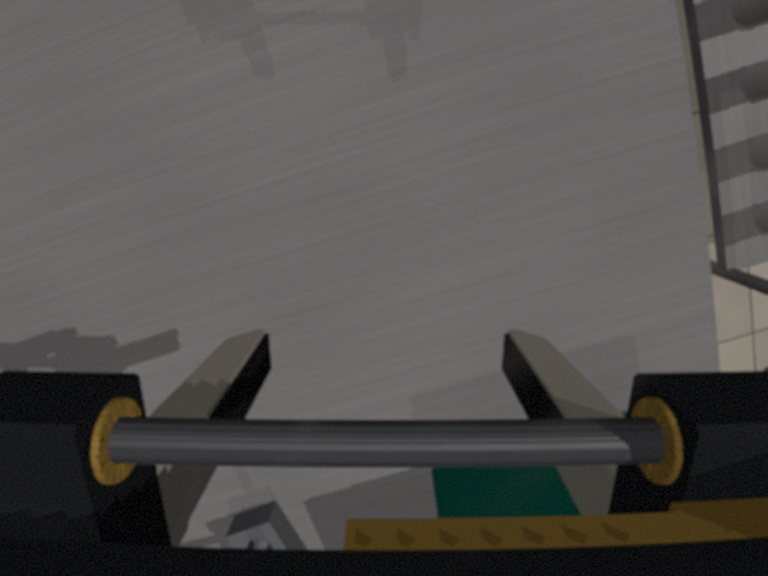

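```bash
python3 - <<'E'
from h import *
s=robot.read_camera("scene"); t=robot.read_camera("top")
Z=dict(jaw_seat=0,load_point=0,fixed_grip=.05,handle_grip=.05,lever_tab=.063,cup_mid=.04,cup_grip=.09,rack=0,tray_in=.004,label_roll=0,cap_jar=0)
for n,z in Z.items():
    for nm,p in (("s",s),("t",t)):
        for u,v,sc in pin(n,p,2): print(n,nm,round(sc,2),np.round(onz(p,u,v,z),3),(round(u,1),round(v,1)))
for n in ("rod1_mid","bottle_a"):
    for nm,p in (("s",s),("t",t)):
        for u,v,sc in pin(n,p,6): print(n,nm,round(sc,2),np.round(onz(p,u,v,.0705 if n[0]=="r" else 0),3),(round(u,1),round(v,1)))
cv2.imwrite("pics/t_a.png",cv2.resize(t["img"][140:300,95:395],None,fx=2.66,fy=2.66,interpolation=cv2.INTER_CUBIC))
cv2.imwrite("pics/s_a.png",cv2.resize(s["img"][120:330,150:430],None,fx=2.8,fy=2.8,interpolation=cv2.INTER_CUBIC))
E
```

```text
jaw_seat s 0.96 [ 0.569 -0.056  0.   ] (245.6, 204.6)
jaw_seat t 0.94 [ 0.573 -0.057  0.   ] (258.9, 199.8)
load_point s 0.56 [0.36  0.315 0.   ] (394.2, 253.1)
load_point t 0.63 [ 0.372 -0.424  0.   ] (369.8, 261.9)
load_point t 0.51 [0.44  0.384 0.   ] (123.9, 238.1)
fixed_grip s 0.96 [0.596 0.175 0.05 ] (285.5, 241.9)
fixed_grip t 0.9 [0.589 0.159 0.05 ] (191.7, 191.9)
handle_grip s 0.82 [0.557 0.173 0.05 ] (298.1, 235.3)
handle_grip t 0.51 [0.551 0.165 0.05 ] (189.6, 203.9)
handle_grip t 0.26 [ 0.392 -0.243  0.05 ] (317.6, 255.8)
lever_tab s 0.64 [0.577 0.241 0.063] (309.6, 251.6)
lever_tab t 0.44 [0.579 0.242 0.063] (165.0, 194.2)
cup_mid s 0.62 [0.536 0.403 0.04 ] (373.0, 297.9)
cup_mid s 0.58 [ 0.39  -0.185  0.04 ] (272.0, 156.4)
cup_mid t 0.78 [ 0.389 -0.185  0.04 ] (298.9, 256.4)
cup_mid t 0.32 [ 0.584 -0.326  0.04 ] (342.2, 196.1)
cup_grip s 0.88 [ 0.384 -0.232  0.09 ] (265.6, 136.7)
cup_grip s 0.56 [0.797 0.145 0.09 ] (201.9, 255.4)
cup_grip t 0.55 [ 0.387 -0.247  0.09 ] (321.3, 257.5)
rack s 0.75 [0.499 0.375 0.   ] (372.2, 293.6)
rack t 0.62 [0.499 0.368 0.   ] (129.6, 2
[... 357 characters left out ...]
  ] (168.9, 208.0)
cap_jar t 0.89 [ 0.772 -0.164  0.   ] (291.2, 141.5)
rod1_mid s 0.76 [0.432 0.359 0.07 ] (394.2, 254.9)
rod1_mid t 0.65 [0.431 0.368 0.07 ] (122.1, 240.6)
bottle_a s 0.79 [ 0.38  -0.419  0.   ] (238.9, 138.4)
bottle_a s 0.72 [ 0.751 -0.062  0.   ] (187.3, 226.0)
bottle_a s 0.7 [ 0.735  0.181 -0.   ] (237.0, 282.1)
bottle_a s 0.66 [0.759 0.05  0.   ] (202.4, 252.0)
bottle_a s 0.56 [0.407 0.333 0.   ] (386.5, 265.1)
bottle_a t 0.93 [0.722 0.176 0.   ] (190.0, 154.5)
bottle_a t 0.93 [ 0.381 -0.414  0.   ] (366.8, 259.2)
bottle_a t 0.82 [0.77  0.061 0.   ] (224.4, 140.9)
bottle_a t 0.54 [ 0.76  -0.069  0.   ] (263.0, 144.6)
bottle_a t 0.23 [ 0.579 -0.324  0.   ] (339.1, 198.9)
```

View pics/t_a.png

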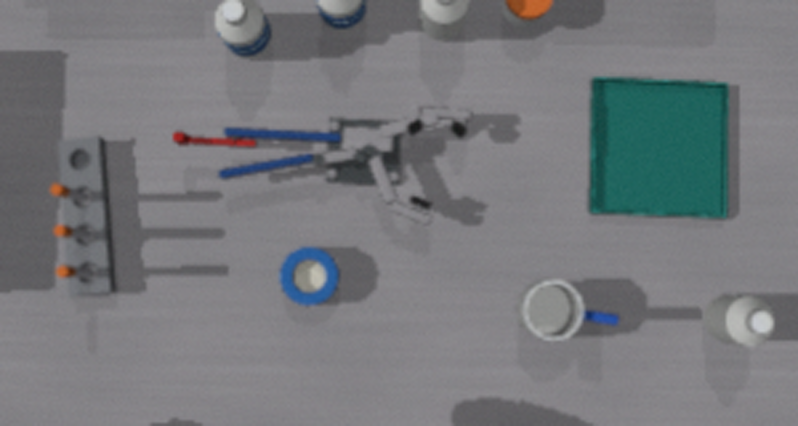

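View pics/s_a.png

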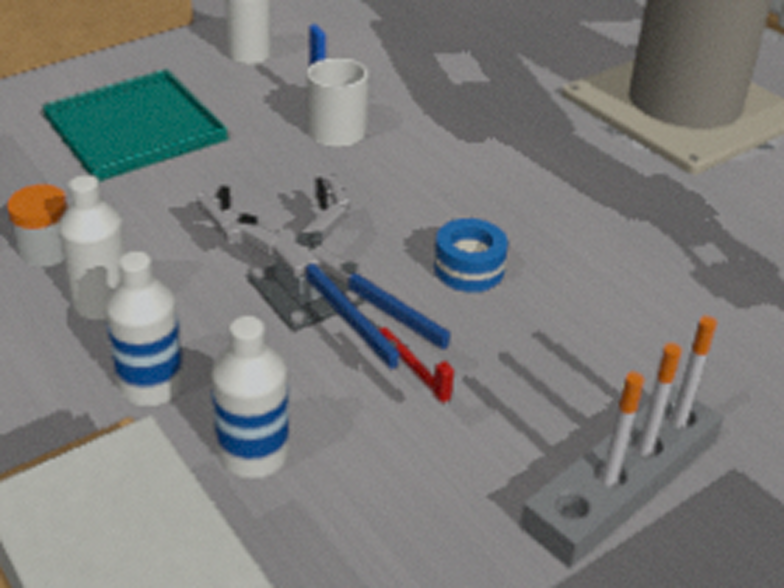

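```bash
cat >> h.py <<'E'
def pose():
    s=robot.read_state(); Rm=R.from_rotvec(s["orientation"]).as_matrix()
    return np.array(s["tool_pos"]),Rm,np.degrees(np.arctan2(Rm[1,0],Rm[0,0])),s
def plan(x,y,z,yaw,n,g,start=None,ease=True):
    """rows to (x,y,z,yaw deg); rounded to 0.1mm with error feedback"""
    p,Rm,ya,s=pose()
    if start is not None: p,ya=np.array(start[:3]),start[3]
    d=np.array([x,y,z])-p; dy=(yaw-ya+180)%360-180
    cur=np.zeros(3); cy=ya; out=[]
    for i in range(1,n+1):
        f=i/n
        if ease: f=f*f*(3-2*f)
        w=d*f-cur; a=np.radians(cy)
        tx=np.array([np.cos(a),np.sin(a),0]); ty=np.array([np.sin(a),-np.cos(a),0])
        r=[round(float(w@tx),4),round(float(w@ty),4),round(float(-w[2]),4)]
        cur=cur+r[0]*tx+r[1]*ty-np.array([0,0,r[2]])
        t=round(float(-(ya+dy*f-cy)),1); cy-=t
        out+= [g]+[float('%g'%v) for v in r]+[t]
        if max(map(abs,r))>.0417 or abs(t)>7.16: print("OVER",r,t)
    print(str(out).replace(" ","").replace("0.0,","0,"))
    return (*(p+cur),cy)
def st():
    p,Rm,ya,s=pose(); print("t",round(s["t"],2),"tcp",np.round(p,4),"yaw",round(ya,2),"F",np.round(s["force"],1),"op",round(s["opening"],4),"tilt",np.round(Rm[:2,2],4))
E
python3 - <<'E'
from h import *
st()
p=robot.read_camera("wrist"); P,Rm,ya,s=pose()
E=np.array(p["extrinsics"]); c=-E[:3,:3].T@E[:3,3]
print("cam in tool",Rm.T@(c-P),"fwd",Rm.T@E[2,:3]); print(proj(p,P),proj(p,[P[0],P[1],0]))
b=plan(.45,.15,.24,35,14,-1,ease=False)
plan(.386,-.21,.24,-3,12,-1,start=b,ease=False)
E
```

```text
t 3.65 tcp [0.1754 0.5738 0.2186] yaw 73.0 F [ 0.5 -0.4  0.5] op 0.0931 tilt [-0. -0.]
cam in tool [ 2.47215340e-05 -7.45808773e-02 -1.65181653e-01] fwd [9.16860881e-04 2.70884993e-01 9.62611282e-01]
[256.9397327  233.37786832] [256.93675068 162.87299108]
[-1,-0.0232,0.0276,-0.0015,2.7,-1,-0.0219,0.0287,-0.0016,2.7,-1,-0.0205,0.0296,-0.0015,2.7,-1,-0.0191,0.0306,-0.0015,2.8,-1,-0.0176,0.0315,-0.0015,2.7,-1,-0.016,0.0323,-0.0016,2.7,-1,-0.0146,0.033,-0.0015,2.7,-1,-0.0129,0.0337,-0.0015,2.7,-1,-0.0114,0.0342,-0.0015,2.7,-1,-0.0097,0.0348,-0.0016,2.7,-1,-0.0081,0.0351,-0.0015,2.8,-1,-0.0064,0.0355,-0.0015,2.7,-1,-0.0046,0.0358,-0.0015,2.7,-1,-0.003,0.0359,-0.0016,2.7]
[-1,-0.0216,0.0215,0,3.2,-1,-0.0203,0.0227,0,3.1,-1,-0.0191,0.0238,0,3.2,-1,-0.0177,0.0248,0,3.2,-1,-0.0164,0.0257,0,3.1,-1,-0.0149,0.0266,0,3.2,-1,-0.0134,0.0273,0,3.2,-1,-0.0118,0.0281,0,3.1,-1,-0.0103,0.0287,0,3.2,-1,-0.0087,0.0292,0,3.2,-1,-0.0071,0.0296,0,3.1,-1,-0.0054,0.03,0,3.2]
```

Request:
jog_arm(commands=[-1,-0.023,0.028,-0.002,2.7,-1,-0.022,0.029,-0.002,2.7,-1,-0.02,0.03,-0.002,2.7,-1,-0.019,0.03,-0.002,2.8,-1,-0.018,0.032,-0.002,2.7,-1,-0.016,0.032,-0.001,2.7,-1,-0.015,0.033,-0.002,2.7,-1,-0.013,0.034,-0.001,2.7,-1,-0.011,0.034,-0.002,2.7,-1,-0.01,0.035,-0.001,2.7,-1,-0.008,0.035,-0.001,2.8,-1,-0.006,0.035,-0.002,2.7,-1,-0.005,0.036,-0.001,2.7,-1,-0.003,0.036,-0.001,2.7])

```text
t: 4.87
tool_pos: [0.4513, 0.1482, 0.2411]
orientation: [2.997, 0.941, 0.001]
force: [1.3, 0.5, 0.1]
opening: 0.0929
```

Request:
jog_arm(commands=[-1,-0.022,0.022,0,3.2,-1,-0.02,0.023,0,3.1,-1,-0.019,0.024,0,3.2,-1,-0.018,0.025,0,3.2,-1,-0.016,0.026,0,3.1,-1,-0.015,0.027,0,3.2,-1,-0.013,0.027,0,3.2,-1,-0.012,0.028,0,3.1,-1,-0.01,0.029,0,3.2,-1,-0.009,0.029,0,3.2,-1,-0.007,0.03,0,3.1,-1,-0.005,0.03,0,3.2])

```text
t: 5.87
tool_pos: [0.3876, -0.2134, 0.2409]
orientation: [3.14, -0.087, 0.001]
force: [-0.1, 0.5, -0.5]
opening: 0.0928
```

```bash
cat >> h.py <<'E'
def seg(p,lo,hi):
    h=cv2.cvtColor(p["img"],cv2.COLOR_BGR2HSV); return cv2.inRange(h,np.array(lo),np.array(hi))
E
python3 - <<'E'
from h import *
st(); w=robot.read_camera("wrist"); save(w,"w1.png")
for n,z in dict(cup_mid=.04,cup_grip=.09).items():
    for u,v,sc in pin(n,w,2): print(n,round(sc,2),np.round(onz(w,u,v,z),4),(u,v))
E
```

```text
t 5.87 tcp [ 0.3876 -0.2134  0.2409] yaw -3.17 F [-0.1  0.5 -0.5] op 0.0928 tilt [ 0.0006 -0.0004]
cup_mid 0.84 [ 0.3921 -0.1907  0.04  ] (259.2768, 147.6864)
cup_grip 0.84 [ 0.3815 -0.2433  0.09  ] (252.5184, 202.2912)
```

View pics/w1.png

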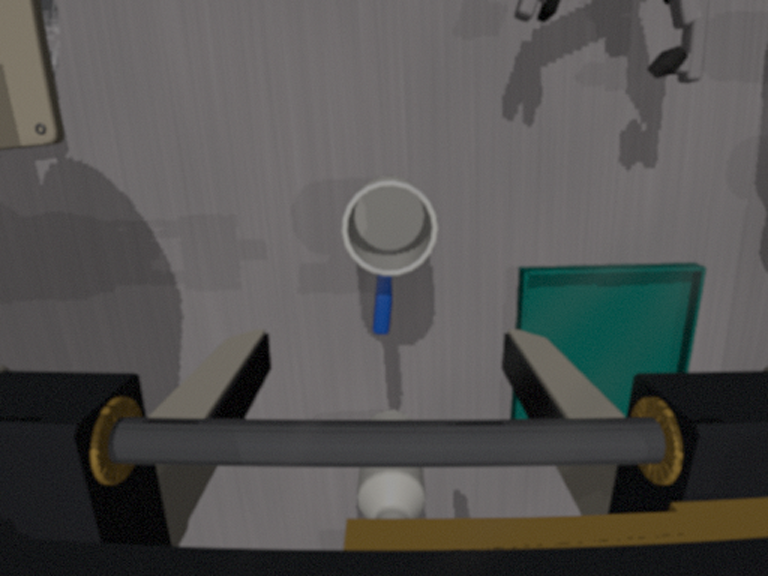

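```bash
python3 - <<'E'
from h import *
w=robot.read_camera("wrist")
c=onz(w,390/1.5,228.5/1.5,.08); g=onz(w,382.3/1.5,314.5/1.5,.11)
print(c,g,np.linalg.norm((g-c)[:2]),np.degrees(np.arctan2(*(g-c)[1::-1])))
for r in (onz(w,342/1.5,228/1.5,.08),onz(w,438/1.5,228/1.5,.08)): print(r)
h=cv2.cvtColor(w["img"],cv2.COLOR_BGR2HSV)
sub=w["img"][180:226,236:272]
m=seg(w,(105,120,60),(130,255,255)); m[:178]=0;m[230:]=0
print(cv2.minAreaRect(cv2.findNonZero(m)))
ys,xs=np.nonzero(m); 
for y in range(ys.min(),ys.max()+1): print(y,xs[ys==y].min(),xs[ys==y].max(),int(h[y,xs[ys==y]][:,2].mean()),end="; ")
t=robot.read_camera("top");s=robot.read_camera("scene")
for nm,p in(("s",s),("t",t)):
    for n,z in dict(cup_mid=.04,cup_grip=.09).items():
        for u,v,sc in pin(n,p,1): print(nm,n,round(sc,2),np.round(onz(p,u,v,z),4))
E
```

```text
[ 0.39245046 -0.18993615  0.08      ] [ 0.38392997 -0.24464963  0.11      ] 0.05537294693297138 -98.85154040817982
[ 0.35780708 -0.18760614  0.08      ]
[ 0.42714288 -0.19148659  0.08      ]
((255.20297241210938, 203.4702911376953), (10.64689826965332, 37.711910247802734), 5.710592269897461)
185 253 260 96; 186 253 260 91; 187 253 260 91; 188 252 260 91; 189 252 260 93; 190 252 260 93; 191 252 260 94; 192 252 260 94; 193 252 260 94; 194 252 260 94; 195 252 260 96; 196 251 260 105; 197 251 260 119; 198 251 260 127; 199 251 261 124; 200 251 260 126; 201 251 260 125; 202 250 260 122; 203 250 260 122; 204 250 260 122; 205 250 260 123; 206 250 260 122; 207 250 260 122; 208 250 260 122; 209 250 260 122; 210 250 259 124; 211 250 259 124; 212 249 259 121; 213 249 259 121; 214 249 259 121; 215 249 259 121; 216 249 259 121; 217 249 259 121; 218 249 259 121; 219 249 259 121; 220 249 258 123; 221 250 258 117; 222 251 257 106; s cup_mid 0.55 [ 0.3946 -0.1826  0.04  ]
s cup_grip 0.65 [ 0.3828 -0.2279  0.09  ]
t cup_mid 0.83 [ 0.3899 -0.1851  0.04  ]
t cup_grip 0.65 [ 0.3945 -0.2417  0.09  ]
```

```bash
python3 - <<'E'
from h import *
plan(.3845,-.2455,.071,-8,10,-1,ease=False)
E
```

```text
[-1,-0.0002,0.0035,0.017,0.5,-1,-0.0002,0.0034,0.0169,0.5,-1,-0.0002,0.0035,0.017,0.5,-1,-0.0001,0.0035,0.017,0.5,-1,-0.0001,0.0035,0.017,0.6,-1,-0,0.0034,0.0169,0.5,-1,-0.0001,0.0035,0.017,0.5,-1,0,0.0035,0.017,0.5,-1,0.0001,0.0035,0.017,0.5,-1,0,0.0034,0.0169,0.5]
```

Request:
jog_arm(commands=[-1,-0.001,0.008,0.017,1,-1,0,0.008,0.017,1,-1,0,0.008,0.017,1,-1,0,0.008,0.017,1,-1,0,0.003,0.017,1,-1,0,0,0.017,0,-1,0,0,0.017,0,-1,0,0,0.017,0,-1,0,0,0.017,0,-1,0,0,0.017,0,0.2,0,0,0,0], grip_force=25)

```text
t: 7.28
tool_pos: [0.3824, -0.2444, 0.0672]
orientation: [-3.131, 0.217, 0.007]
force: [0.2, 0.5, -1.5]
opening: 0.0896
```

```bash
python3 - <<'E'
from h import *
st(); w=robot.read_camera("wrist"); save(w,"w2.png")
E
```

```text
t 7.28 tcp [ 0.3824 -0.2444  0.0672] yaw -7.93 F [ 0.2  0.5 -1.5] op 0.0896 tilt [-0.0044  0.0036]
```

View pics/w2.png

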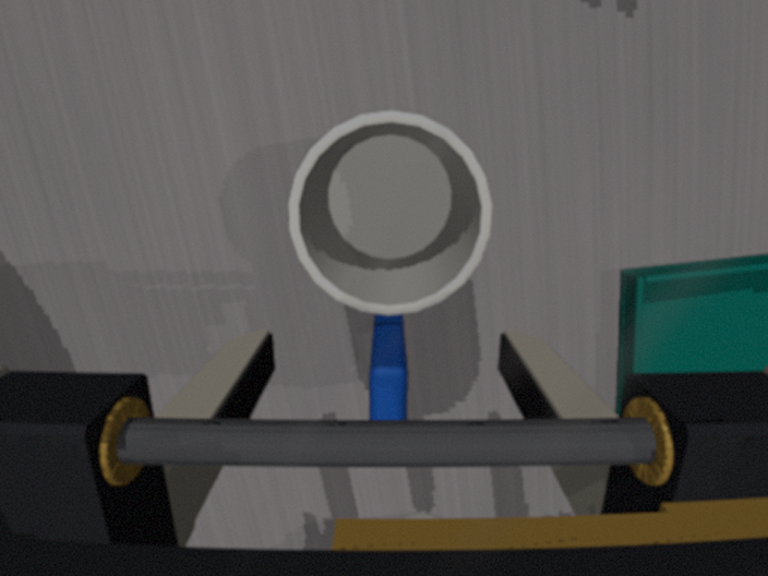

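Request:
jog_arm(commands=[1,0,0,0,0,1,0,0,0,0,1,0,0,0,0,1,0,0,0,0,1,0,0,0,0,1,0,0,0,0,1,0,0,0,0,1,0,0,0,0,1,0,0,0,0], grip_force=25)

```text
t: 8.08
tool_pos: [0.3842, -0.2467, 0.0706]
orientation: [-3.134, 0.219, 0.0]
force: [-0.1, 0.4, -0.5]
opening: 0.0267
```

```bash
python3 - <<'E'
from h import *
st(); w=robot.read_camera("wrist"); save(w,"w3.png")
c=[(onz(w,390/1.5,213/1.5,.08))]; print(c)
E
```

```text
t 8.08 tcp [ 0.3842 -0.2467  0.0706] yaw -8.01 F [-0.1  0.4 -0.5] op 0.0267 tilt [-0.0001  0.0001]
[array([ 0.39412843, -0.19150538,  0.08      ])]
```

View pics/w3.png

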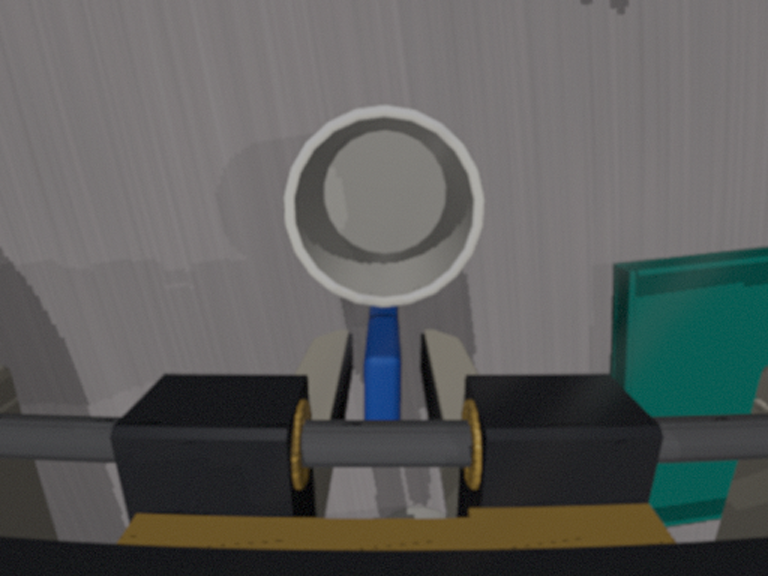

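Request:
jog_arm(commands=[1,0,0,0,0,1,0,0,0,0,1,0,0,0,0,1,0,0,-0.005,0,1,0,0,-0.015,0,1,0,0,-0.02,0,1,0,0,-0.025,0,1,0,0,-0.025,0,1,0,0,-0.025,0,1,0,0,-0.015,0,1,0,0,0,0], grip_force=30)

```text
t: 9.05
tool_pos: [0.3859, -0.248, 0.205]
orientation: [3.13, -0.219, 0.008]
force: [1.0, -0.8, -1.5]
opening: 0.0119
```

```bash
python3 - <<'E'
from h import *
st(); b=plan(.52,-.2,.2,-2,10,1,ease=False)
E
```

```text
t 9.05 tcp [ 0.3859 -0.248   0.205 ] yaw -8.0 F [ 1.  -0.8 -1.5] op 0.0119 tilt [ 0.0051 -0.0041]
[1,0.0126,-0.0066,0.0005,-0.6,1,0.0127,-0.0065,0.0005,-0.6,1,0.0127,-0.0064,0.0005,-0.6,1,0.0128,-0.0062,0.0005,-0.6,1,0.0129,-0.0061,0.0005,-0.6,1,0.013,-0.0059,0.0005,-0.6,1,0.013,-0.0058,0.0005,-0.6,1,0.013,-0.0057,0.0005,-0.6,1,0.0131,-0.0055,0.0005,-0.6,1,0.0132,-0.0054,0.0005,-0.6]
```

Request:
jog_arm(commands=[1,0.013,-0.006,0,-0.7,1,0.018,-0.006,0,-0.7,1,0.018,-0.006,0,-0.7,1,0.018,-0.006,0,-0.7,1,0.018,-0.006,0,-0.7,1,0.018,-0.006,0,-0.7,1,0.018,-0.006,0,-0.7,1,0.018,-0.006,0,-0.7,1,0.018,-0.006,0,-0.7,1,0.012,-0.006,0,-0.7,1,0,0,0,0,1,0,0,0,0])

```text
t: 10.05
tool_pos: [0.557, -0.2007, 0.1988]
orientation: [-3.141, 0.026, 0.004]
force: [-1.0, -0.7, -2.3]
opening: 0.0122
```

```bash
python3 - <<'E'
from h import *
st(); w=robot.read_camera("wrist"); save(w,"w4.png"); t=robot.read_camera("top"); s=robot.read_camera("scene")
Z=dict(jaw_seat=0,load_point=0,fixed_grip=.05,handle_grip=.05,lever_tab=.063)
for n,z in Z.items():
    for nm,p in (("w",w),("t",t),("s",s)):
        for u,v,sc in pin(n,p,1): print(n,nm,round(sc,2),np.round(onz(p,u,v,z),4),(round(u,1),round(v,1)))
cv2.imwrite("pics/t4.png",cv2.resize(t["img"][165:245,150:300],None,fx=5.3,fy=5.3,interpolation=cv2.INTER_CUBIC))
E
```

```text
t 10.05 tcp [ 0.557  -0.2007  0.1988] yaw -0.96 F [-1.  -0.7 -2.3] op 0.0122 tilt [-0.0026  0.0009]
jaw_seat t 0.66 [ 0.5662 -0.1525  0.    ] (287.7, 202.1)
jaw_seat s 0.91 [ 0.5785 -0.0636  0.    ] (241.5, 204.4)
load_point t 0.76 [ 0.5621 -0.053   0.    ] (257.7, 202.9)
fixed_grip t 0.82 [0.5866 0.1573 0.05  ] (192.3, 192.7)
fixed_grip s 0.56 [0.5919 0.1785 0.05  ] (287.7, 242.1)
handle_grip t 0.63 [0.5446 0.1733 0.05  ] (186.9, 205.7)
handle_grip s 0.73 [0.5656 0.1662 0.05  ] (293.5, 235.1)
lever_tab t 0.52 [0.5847 0.2404 0.063 ] (165.5, 192.4)
lever_tab s 0.62 [0.5832 0.245  0.063 ] (308.5, 253.6)
```

View pics/w4.png

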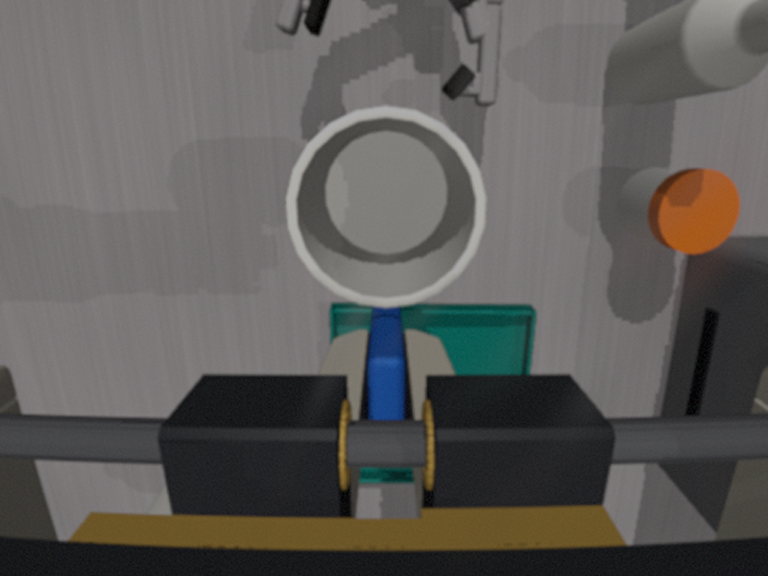

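View pics/t4.png

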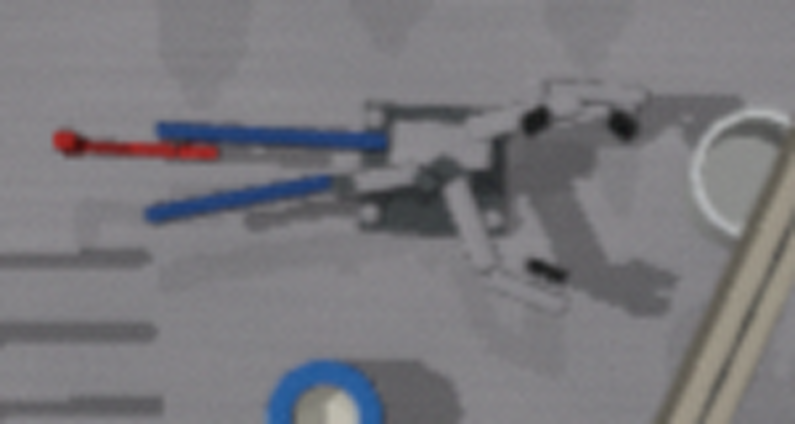

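```bash
python3 - <<'E'
from h import *
t=robot.read_camera("top"); s=robot.read_camera("scene")
C=lambda x,y:(150+(x+.5)/5.3-.5,165+(y+.5)/5.3-.5)
for n,x,y,z in [("fixed tail",157,130,.059),("fixed front",387,142,.059),("tab top",66,140,.081),("padL",536,120,.062),("padR",623,124,.062),("mpad",547,270,.062),("mov tail",147,214,.059),("mov front",330,182,.059)]:
    print(n,np.round(onz(t,*C(x,y),z),4))
cv2.imwrite("pics/s4.png",cv2.resize(s["img"][170:270,215:325],None,fx=6,fy=6,interpolation=cv2.INTER_CUBIC))
E
```

```text
fixed tail [0.5962 0.198  0.059 ]
fixed front [0.591  0.0603 0.059 ]
tab top [0.5865 0.2478 0.081 ]
padL [ 0.6052 -0.0287  0.062 ]
padR [ 0.6036 -0.0808  0.062 ]
mpad [ 0.5154 -0.0364  0.062 ]
mov tail [0.5457 0.2023 0.059 ]
mov front [0.5664 0.0937 0.059 ]
```

View pics/s4.png

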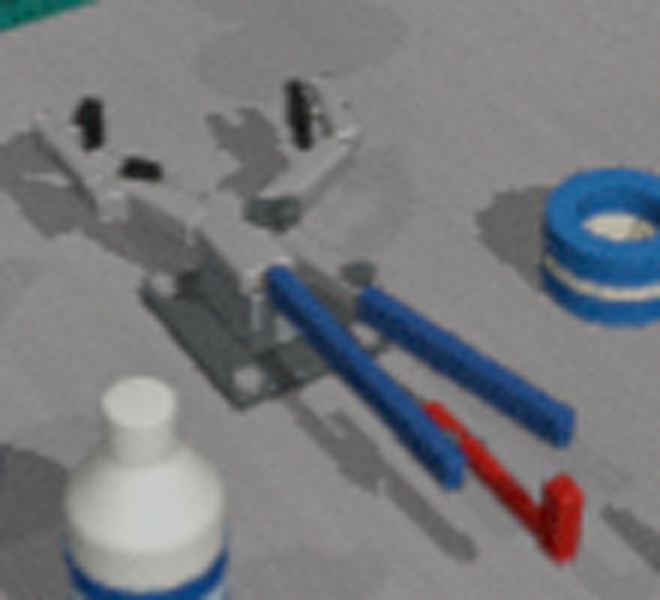

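```bash
python3 - <<'E'
from h import *
w=robot.read_camera("wrist"); P,Rm,ya,s=pose(); st()
c=onz(w,386.5/1.5,207/1.5,P[2]+.0094); o=Rm.T@(c-P); print(c,o)
for e in (287,486): print(onz(w,e/1.5,207/1.5,P[2]+.0094))
yaw=-2.1; a=np.radians(yaw)
tx=np.array([np.cos(a),np.sin(a)]); ty=np.array([np.sin(a),-np.cos(a)])
L=np.array([.566,-.055]); print("tcp target", L-o[0]*tx-o[1]*ty)
E
```

```text
t 11.1 tcp [ 0.5576 -0.2012  0.2006] yaw -1.0 F [ 0.3 -0.6 -2. ] op 0.0119 tilt [-0.0001  0.    ]
[ 0.55957784 -0.14329607  0.21000924] [ 0.00095926 -0.05795785 -0.00939857]
[ 0.5254939  -0.14262462  0.21000924]
[ 0.5936617  -0.14381812  0.21000924]
tcp target [ 0.56291759 -0.11288378]
```

Request:
jog_arm(commands=[1,0,-0.01,0,0.6,1,0,-0.02,0,0.5,1,0.002,-0.02,0,0,1,0.002,-0.02,0,0,1,0,-0.014,0,0,1,0,-0.005,0,0,1,0,0,0,0,1,0,0,0,0,1,0,0,0,0])

```text
t: 11.85
tool_pos: [0.5645, -0.1133, 0.2007]
orientation: [3.141, -0.059, 0.0]
force: [-0.4, -1.3, -2.1]
opening: 0.0119
```

```bash
python3 - <<'E'
from h import *
st(); w=robot.read_camera("wrist"); save(w,"w5.png"); P,Rm,ya,s=pose()
b=plan(.563,-.112,.071,-2.1,10,1,ease=False)
E
```

```text
t 11.85 tcp [ 0.5645 -0.1133  0.2007] yaw -2.14 F [-0.4 -1.3 -2.1] op 0.0119 tilt [ 0.0001 -0.0005]
[1,-0.0001,-0.0001,0.013,-0,1,-0.0002,-0.0002,0.0129,-0,1,-0.0001,-0.0001,0.013,-0,1,-0.0002,-0.0001,0.0129,-0,1,-0.0001,-0.0002,0.013,-0,1,-0.0002,-0.0001,0.013,-0,1,-0.0001,-0.0001,0.0129,-0,1,-0.0002,-0.0002,0.013,-0,1,-0.0001,-0.0001,0.0129,-0.1,1,-0.0002,-0.0002,0.013,0.0]
```

View pics/w5.png

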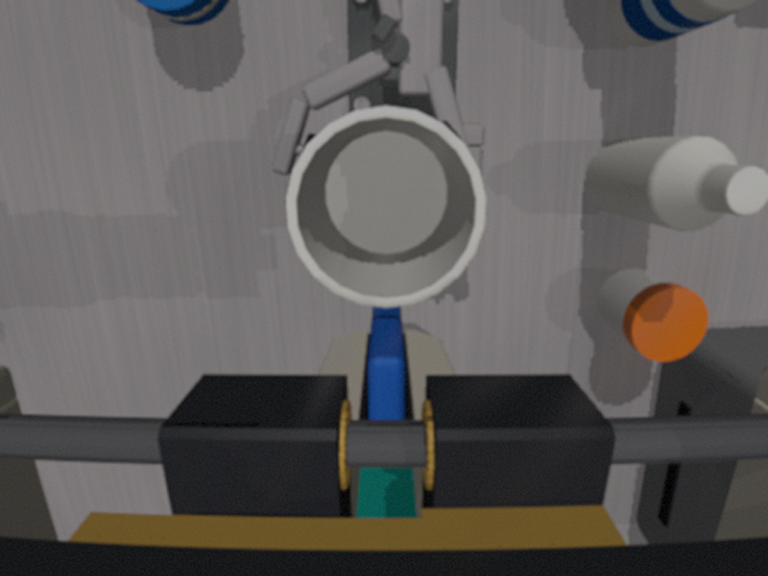

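Request:
jog_arm(commands=[1,-0.001,-0.001,0.01,0,1,0,0,0.015,0,1,0,0,0.015,0,1,0,0,0.015,0,1,0,0,0.01,0,1,0,0,0.005,0,1,0,0,0,0])

```text
t: 12.48
tool_pos: [0.5624, -0.1114, 0.1288]
orientation: [-3.14, 0.058, 0.004]
force: [-0.1, -0.1, -2.0]
opening: 0.012
```

```bash
python3 - <<'E'
from h import *
st(); w=robot.read_camera("wrist"); save(w,"w6.png")
E
```

```text
t 12.48 tcp [ 0.5624 -0.1114  0.1288] yaw -2.13 F [-0.1 -0.1 -2. ] op 0.012 tilt [-0.0028  0.0008]
```

View pics/w6.png

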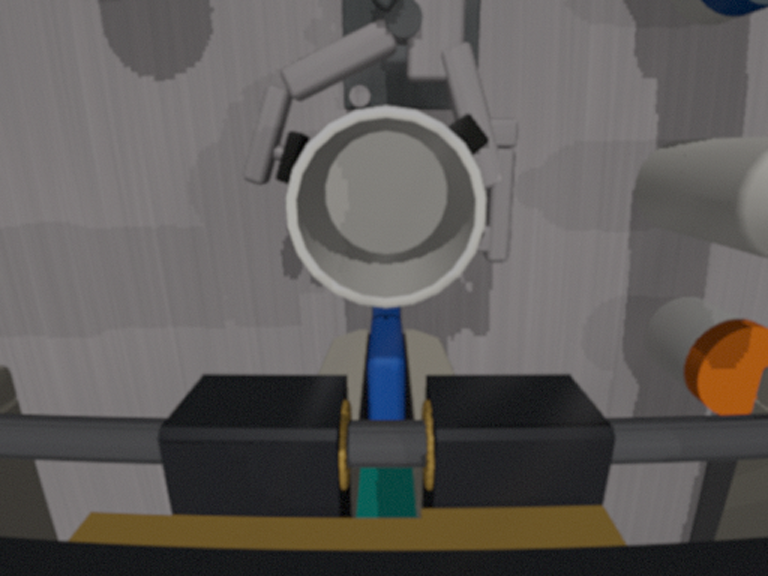

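```bash
python3 - <<'E'
from h import *
w=robot.read_camera("wrist"); st()
for n,x,y in (("padL",470,135),("mpad",292,155),("armend",505,258)): print(n,onz(w,x/1.5,y/1.5,.062))
E
```

```text
t 12.58 tcp [ 0.5637 -0.1116  0.131 ] yaw -2.12 F [ 0.7 -0.4 -1.7] op 0.0122 tilt [ 0.0004 -0.0001]
padL [ 0.60838222 -0.02820187  0.062     ]
mpad [ 0.51972142 -0.03448186  0.062     ]
armend [ 0.62751089 -0.09113347  0.062     ]
```

Request:
jog_arm(commands=[1,0.001,0,0.01,0,1,0,0,0.015,0,1,0,0,0.015,0,1,0,0,0.01,0,1,0,0,0.006,0,1,0,0,0.002,0,1,0,0,0.001,0,1,0,0,0,0,1,0,0,0,0])

```text
t: 13.33
tool_pos: [0.5652, -0.1116, 0.0726]
orientation: [3.141, -0.058, 0.002]
force: [0.7, 0.7, -2.2]
opening: 0.0119
```

```bash
python3 - <<'E'
from h import *
st(); w=robot.read_camera("wrist"); save(w,"w7.png");w=robot.read_camera("scene"); save(w,"s7.png")
E
```

```text
t 13.33 tcp [ 0.5652 -0.1116  0.0726] yaw -2.1 F [ 0.7  0.7 -2.2] op 0.0119 tilt [ 0.0014 -0.0004]
```

View pics/w7.png

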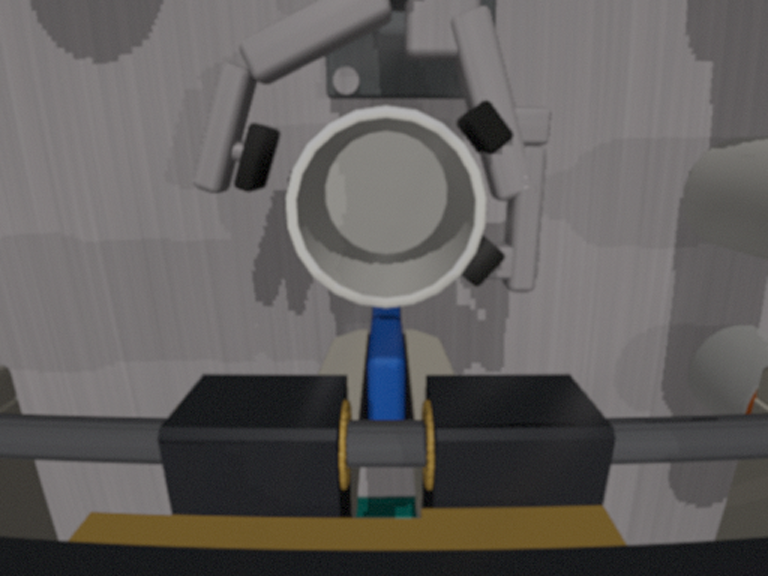

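View pics/s7.png

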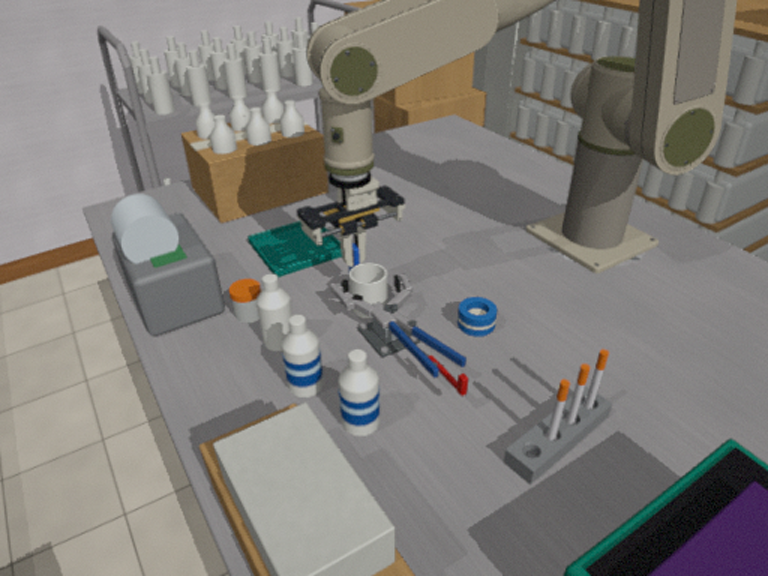

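```bash
python3 - <<'E'
from h import *
w=robot.read_camera("wrist"); st()
a=onz(w,485/1.5,127/1.5,.062);b=onz(w,482/1.5,262/1.5,.062); print(a,b,(a+b)/2, onz(w,386.5/1.5,207/1.5,.0815), onz(w,258/1.5,158/1.5,.062))
E
```

```text
t 13.48 tcp [ 0.5651 -0.1116  0.0724] yaw -2.11 F [-0.1 -0.2 -1.9] op 0.0117 tilt [ 0.0012 -0.0003]
[ 0.60576427 -0.02762395  0.062     ] [ 0.60545999 -0.07906336  0.062     ] [ 0.60561213 -0.05334365  0.062     ] [ 0.56822226 -0.05376509  0.0815    ] [ 0.52045402 -0.03559712  0.062     ]
```

Request:
jog_arm(commands=[1,0,0,0.001,0,1,0,0,0.0008,0,1,0,0,0,0,0.2,0,0,0,0,0.2,0,0,0,0,0.2,0,0,0,0,0.2,0,0,0,0,0.2,0,0,-0.005,0,0.2,0,0,-0.015,0,0.2,0,0,-0.025,0,0.2,0,0,-0.025,0,0.2,0,0,-0.025,0,0.2,0,0,-0.015,0,0.2,0,0,0,0])

```text
t: 14.65
tool_pos: [0.567, -0.1121, 0.185]
orientation: [3.139, -0.058, 0.011]
force: [1.4, -0.5, 0.4]
opening: 0.0374
```

```bash
python3 - <<'E'
from h import *
st(); w=robot.read_camera("wrist"); save(w,"w8.png")
jaw=np.array([.5745,-.0525]); a=np.radians(-92.1); xp=np.array([np.cos(a),np.sin(a)]); yp=np.array([-xp[1],xp[0]])
g=jaw-.22*xp+.002*yp; print("grip",g, "tab",jaw-.303*xp+.002*yp)
plan(g[0],g[1],.16,-2.1,10,-1,ease=False)
E
```

```text
t 14.65 tcp [ 0.567  -0.1121  0.185 ] yaw -2.1 F [ 1.4 -0.5  0.4] op 0.0374 tilt [ 0.0072 -0.002 ]
grip [0.58456027 0.16727896] tab [0.5876017  0.25022322]
[-1,0.0008,-0.028,0.0022,-0,-1,0.0009,-0.0279,0.0023,-0,-1,0.0008,-0.028,0.0022,-0,-1,0.0008,-0.0279,0.0023,-0,-1,0.0008,-0.028,0.0022,-0,-1,0.0009,-0.028,0.0023,-0,-1,0.0008,-0.0279,0.0022,-0,-1,0.0008,-0.028,0.0022,-0,-1,0.0008,-0.028,0.0023,-0,-1,0.0009,-0.0279,0.0022,-0.0]
```

View pics/w8.png

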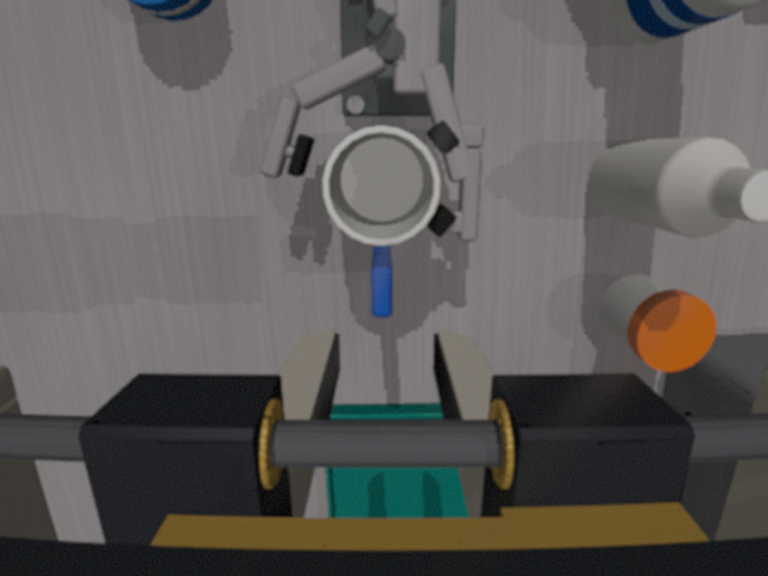

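Request:
jog_arm(commands=[-1,0.001,-0.028,0,0,-1,0.001,-0.028,0,0,-1,0.001,-0.028,0,0,-1,0.001,-0.028,0,0,-1,0.001,-0.028,0,0,-1,0.001,-0.028,0,0,-1,0.001,-0.028,0,0,-1,0.001,-0.028,0,0,-1,0.001,-0.028,0,0,-1,0,-0.028,0,0,-1,0,0,0,0,-1,0,0,0,0])

```text
t: 15.7
tool_pos: [0.5827, 0.1692, 0.1778]
orientation: [3.14, -0.053, -0.004]
force: [-0.2, -0.8, -0.0]
opening: 0.0925
```

```bash
python3 - <<'E'
from h import *
st(); w=robot.read_camera("wrist"); save(w,"w9.png")
E
```

```text
t 15.7 tcp [0.5827 0.1692 0.1778] yaw -1.95 F [-0.2 -0.8 -0. ] op 0.0925 tilt [-0.0028 -0.0007]
```

View pics/w9.png

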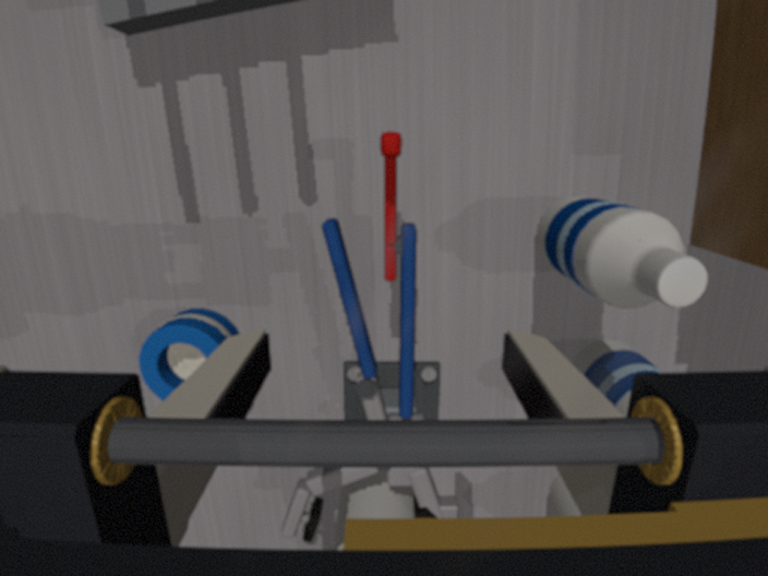

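```bash
python3 - <<'E'
from h import *
st(); w=robot.read_camera("wrist")
for n,x,y,z in [("ftail",408,226,.059),("ffront",406,415,.059),("tab",391,140,.081),("mtail",330,222,.059)]: print(n,onz(w,x/1.5,y/1.5,z))
E
```

```text
t 15.75 tcp [0.5829 0.1681 0.178 ] yaw -2.03 F [ 1.2 -0.3 -1.1] op 0.093 tilt [-0.0026 -0.0009]
ftail [0.5983149  0.19926186 0.059     ]
ffront [0.59394878 0.06398061 0.059     ]
tab [0.58911934 0.2510843  0.081     ]
mtail [0.54934055 0.20353948 0.059     ]
```

Request:
jog_arm(commands=[-1,0.001,0,0.01,0,-1,0.001,0,0.02,0,-1,0,0,0.02,0,-1,0,0,0.02,0,-1,0,0,0.02,0,-1,0,0,0.02,0,-1,0,0,0.02,0,-1,0,0,0.01,0,-1,0,0,0.005,0,-1,0,0,0.002,0,-1,0,0,0,0,-1,0,0,0,0], grip_force=30)

```text
t: 16.8
tool_pos: [0.5868, 0.1679, 0.0341]
orientation: [-3.141, 0.058, -0.003]
force: [-0.2, 1.0, -0.3]
opening: 0.0929
```

```bash
python3 - <<'E'
from h import *
st(); w=robot.read_camera("wrist"); save(w,"w10.png")
E
```

```text
t 16.8 tcp [0.5868 0.1679 0.0341] yaw -2.12 F [-0.2  1.  -0.3] op 0.0929 tilt [0.0018 0.0003]
```

View pics/w10.png

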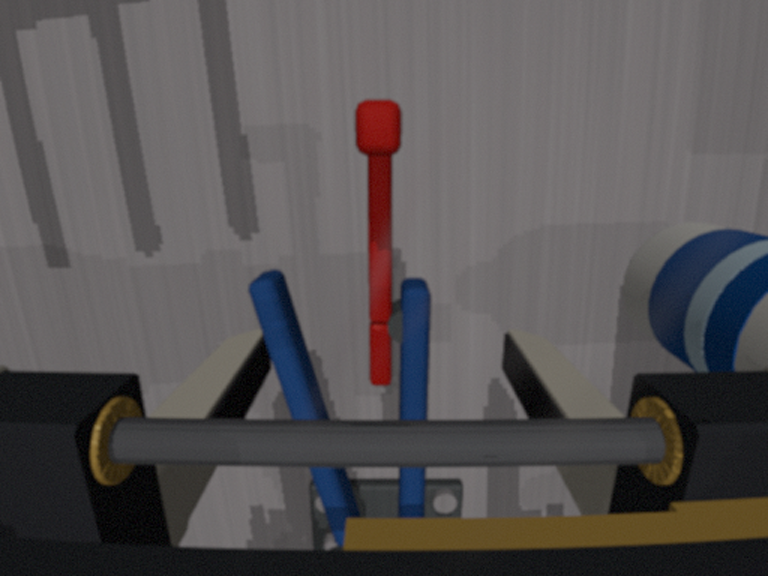

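Request:
jog_arm(commands=[-1,-0.001,0,0.002,0,-0.5,-0.001,0,0.001,0,0,0,0,0,0,0.2,0,0,0,0,0.4,0,0,0,0,1,0,0,0,0,1,0,0,0,0,1,0,0,0,0,1,0,0,0,0,1,0,0,0,0,1,0,0,0,0,1,0,0,0,0])

```text
t: 17.85
tool_pos: [0.5849, 0.1686, 0.0293]
orientation: [-3.14, 0.058, -0.004]
force: [8.8, 3.5, -9.9]
opening: 0.0332
```

```bash
python3 - <<'E'
from h import *
st(); w=robot.read_camera("wrist"); save(w,"w11.png")
E
```

```text
t 17.85 tcp [0.5849 0.1686 0.0293] yaw -2.1 F [ 8.8  3.5 -9.9] op 0.0332 tilt [0.0025 0.001 ]
```

View pics/w11.png

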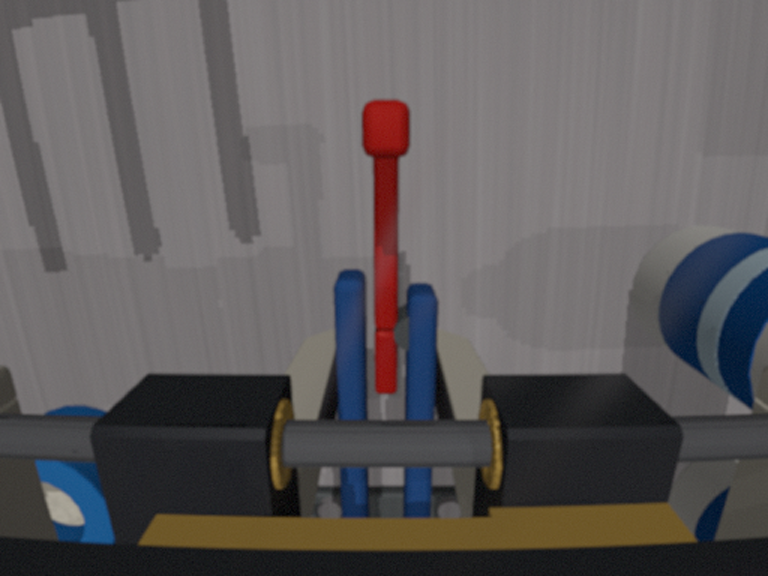

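Request:
jog_arm(commands=[1,0,0,0,0,1,0,0,0,0,1,0,0,0,0,0.2,0,0,0,0,-0.2,0,0,0,0,-0.6,0,0,0,0,-0.6,0,0,0,0,-0.6,0,0,0,0,-0.6,0,0,-0.01,0,-0.6,0,0,-0.02,0,-0.6,0,0,-0.03,0,-0.6,0,0,-0.03,0,-0.6,0,0,-0.03,0,-0.6,0,0,-0.02,0,-0.6,0,0,-0.01,0,-0.6,0,0,0,0])

```text
t: 19.23
tool_pos: [0.5856, 0.1684, 0.1838]
orientation: [-3.14, 0.058, -0.009]
force: [0.1, 0.3, -0.5]
opening: 0.074
```

```bash
python3 - <<'E'
from h import *
st(); w=robot.read_camera("wrist"); save(w,"w12.png")
t=robot.read_camera("top"); s=robot.read_camera("scene")
cv2.imwrite("pics/t12.png",cv2.resize(t["img"][165:275,100:300],None,fx=4,fy=4,interpolation=cv2.INTER_CUBIC))
for nm,p in(("s",s),("t",t),("w",w)):
    for n,z in dict(rack=0,rod1_mid=.0705).items():
        for u,v,sc in pin(n,p,4): print(nm,n,round(sc,2),np.round(onz(p,u,v,z),4),u,v)
E
```

```text
t 19.23 tcp [0.5856 0.1684 0.1838] yaw -2.1 F [ 0.1  0.3 -0.5] op 0.074 tilt [0.0058 0.0011]
s rack 0.94 [0.4914 0.3742 0.    ] 374.4768 291.8016
s rod1_mid 0.57 [0.4269 0.3597 0.0705] 395.776 254.20800000000003
s rod1_mid 0.29 [ 0.6345 -0.2253  0.0705] 197.7856 164.8128
t rack 0.56 [0.5061 0.3679 0.    ] 129.5872 217.9968
t rod1_mid 0.56 [0.4353 0.3683 0.0705] 122.2144 239.1936
w rack 0.75 [0.6012 0.1565 0.    ] 269.2096 178.71359999999999
w rod1_mid 0.5 [0.5748 0.1729 0.0705] 244.2752 180.78719999999998
```

View pics/w12.png

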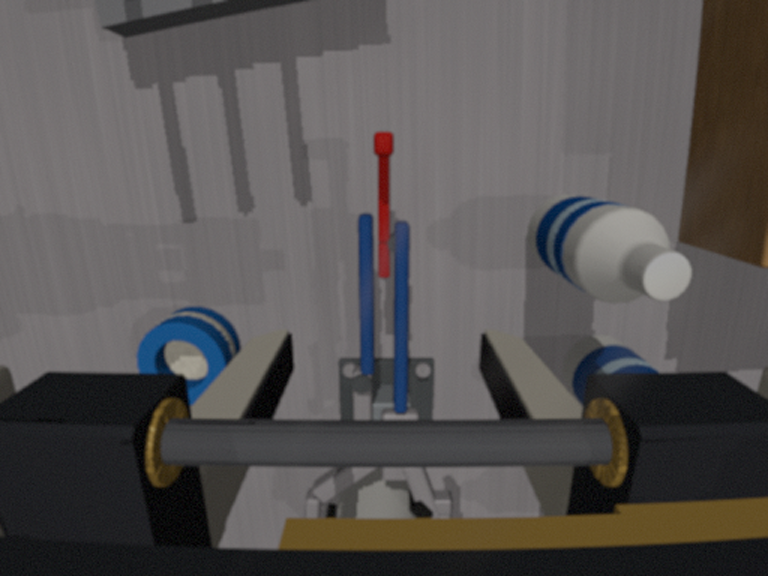

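View pics/t12.png

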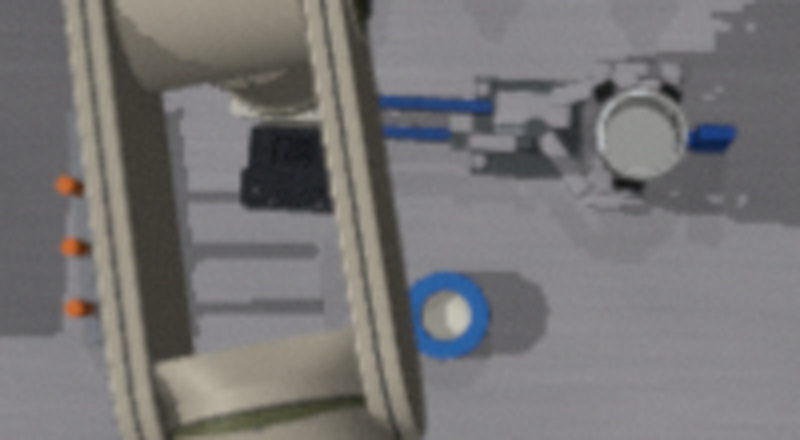

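```bash
python3 - <<'E'
from h import *
t=robot.read_camera("top"); s=robot.read_camera("scene")
def blobs(p):
    m=seg(p,(3,150,100),(18,255,255)); n,l,st,c=cv2.connectedComponentsWithStats(m)
    return [(np.round(c[i],1),st[i]) for i in range(1,n) if 8<st[i][4]<200]
for nm,p in (("t",t),("s",s)):
    for c,b in blobs(p): print(nm,c,b[:5],np.round(onz(p,*c,.118),4), np.round(onz(p,c[0],b[1]+1,.133),4))
C=lambda x,y:((x+.5)/2.66-.5+95,(y+.5)/2.66-.5+140)
print(onz(t,*C(79,158),.03))
E
```

```text
t [116.3 211. ] [114 210   5   3  13] [0.5189 0.3762 0.118 ] [0.5177 0.3716 0.133 ]
t [117.4 226.1] [116 225   4   3  11] [0.4735 0.3707 0.118 ] [0.4731 0.3661 0.133 ]
t [118.6 241.8] [117 240   4   4  12] [0.4267 0.3648 0.118 ] [0.4289 0.3604 0.133 ]
s [401.1 239.4] [398 233   8  14  67] [0.4279 0.3623 0.118 ] [0.4301 0.36   0.133 ]
s [388.7 249.2] [385 243   8  14  72] [0.4731 0.3679 0.118 ] [0.4757 0.3663 0.133 ]
s [375.2 259.8] [372 253   8  14  74] [0.5191 0.3735 0.118 ] [0.5203 0.371  0.133 ]
[0.56512594 0.37934728 0.03      ]
```

```bash
python3 - <<'E'
from h import *
st(); plan(.5185,.373,.19,-83,13,0,ease=False)
E
```

```text
t 19.78 tcp [0.5836 0.168  0.1792] yaw -2.1 F [ 0.7 -1.2 -0.9] op 0.0741 tilt [-0.0009 -0.0002]
[0,-0.0056,-0.0156,-0.0008,6.2,0,-0.0072,-0.0149,-0.0009,6.2,0,-0.0088,-0.014,-0.0008,6.3,0,-0.0103,-0.0129,-0.0008,6.2,0,-0.0116,-0.0118,-0.0009,6.2,0,-0.0128,-0.0105,-0.0008,6.2,0,-0.0139,-0.009,-0.0008,6.3,0,-0.0148,-0.0074,-0.0008,6.2,0,-0.0155,-0.0058,-0.0009,6.2,0,-0.016,-0.0041,-0.0008,6.2,0,-0.0164,-0.0023,-0.0008,6.2,0,-0.0165,-0.0006,-0.0009,6.3,0,-0.0165,0.0013,-0.0008,6.2]
```

Request:
jog_arm(commands=[0,-0.006,-0.016,-0.002,6.2,0,-0.007,-0.015,-0.002,6.2,0,-0.009,-0.014,-0.002,6.3,0,-0.01,-0.013,-0.002,6.2,0,-0.012,-0.012,-0.002,6.2,0,-0.013,-0.01,-0.002,6.2,0,-0.014,-0.009,-0.001,6.3,0,-0.015,-0.007,0,6.2,0,-0.0155,-0.006,0,6.2,0,-0.016,-0.004,0,6.2,0,-0.016,-0.002,0,6.2,0,-0.017,-0.001,0,6.3,0,-0.016,0.001,0,6.2,0,0,0,0,0,0,0,0,0,0], grip_force=15)

```text
t: 21.03
tool_pos: [0.5178, 0.3737, 0.1926]
orientation: [2.357, -2.077, 0.0]
force: [-0.6, 0.9, -0.3]
opening: 0.0464
```

```bash
python3 - <<'E'
from h import *
st(); w=robot.read_camera("wrist"); save(w,"w13.png")
m=seg(w,(3,150,100),(18,255,255)); n,l,s,c=cv2.connectedComponentsWithStats(m)
for i in range(1,n):
    if s[i][4]>20: print(c[i],s[i])
E
```

```text
t 21.03 tcp [0.5178 0.3737 0.1926] yaw -82.77 F [-0.6  0.9 -0.3] op 0.0464 tilt [-0.0002 -0.0004]
[256.64980545 198.01167315] [250 185  15  24 257]
[255.58064516 248.47670251] [249 233  16  28 279]
```

View pics/w13.png

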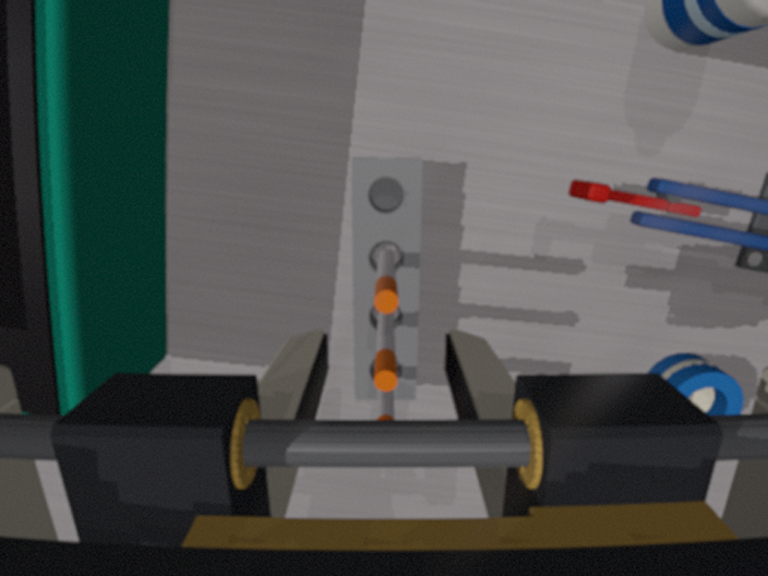

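```bash
python3 - <<'E'
from h import *
w=robot.read_camera("wrist"); st()
print(onz(w,386/1.5,300/1.5,.133),onz(w,386/1.5,381/1.5,.133),onz(w,386/1.5,194/1.5,.03))
P=pose()[0]; print(proj(w,[P[0],P[1],.133])*1.5)
E
```

```text
t 21.13 tcp [0.5183 0.3727 0.1927] yaw -82.84 F [-0.8 -0.8 -0.9] op 0.0463 tilt [-0.     -0.0005]
[0.52088793 0.37324448 0.133     ] [0.47432505 0.36734481 0.133     ] [0.56639404 0.37904843 0.03      ]
[386.50615713 304.78241247]
```

Request:
jog_arm(commands=[0,0,-0.002,0.01,0,0,0,0,0.02,0,0,0,0,0.025,0,0,0,0,0.02,0,0,0,0,0.013,0,0,0,0,0.006,0,0,0,0,0.0015,0,1,0,0,0,0,1,0,0,0,0,1,0,0,0,0,1,0,0,0,0,1,0,0,0,0,1,0,0,0,0,1,0,0,0,0], grip_force=15)

```text
t: 22.3
tool_pos: [0.5204, 0.3738, 0.098]
orientation: [-2.352, 2.081, -0.0]
force: [-0.2, 0.5, 1.9]
opening: 0.012
```

Request:
jog_arm(commands=[1,0,0,-0.005,0,1,0,0,-0.015,0,1,0,0,-0.025,0,1,0,0,-0.025,0,1,0,0,-0.025,0,1,0,0,-0.015,0,1,0,0,-0.01,0,1,0,0,0,0])

```text
t: 22.97
tool_pos: [0.5212, 0.3742, 0.2206]
orientation: [-2.35, 2.079, -0.002]
force: [0.4, 0.2, -0.3]
opening: 0.0117
```

```bash
python3 - <<'E'
from h import *
st(); w=robot.read_camera("wrist"); save(w,"w14.png")
t=robot.read_camera("top")
cv2.imwrite("pics/t14.png",cv2.resize(t["img"][165:245,150:300],None,fx=5.3,fy=5.3,interpolation=cv2.INTER_CUBIC))
plan(.5745,-.03,.215,-92,14,1,ease=False)
E
```

```text
t 22.97 tcp [0.5212 0.3742 0.2206] yaw -83.0 F [ 0.4  0.2 -0.3] op 0.0117 tilt [0.0038 0.0023]
[1,0.0291,-0.0004,0.0001,0.6,1,0.029,-0.0006,0.0001,0.7,1,0.0291,-0.001,0.0002,0.6,1,0.0291,-0.0014,0.0001,0.7,1,0.029,-0.0016,0.0001,0.6,1,0.029,-0.002,0.0001,0.7,1,0.029,-0.0023,0.0002,0.6,1,0.0289,-0.0027,0.0001,0.6,1,0.029,-0.0029,0.0001,0.7,1,0.0289,-0.0033,0.0001,0.6,1,0.0288,-0.0036,0.0002,0.7,1,0.0288,-0.004,0.0001,0.6,1,0.0288,-0.0042,0.0001,0.7,1,0.0287,-0.0046,0.0001,0.6]
```

View pics/w14.png

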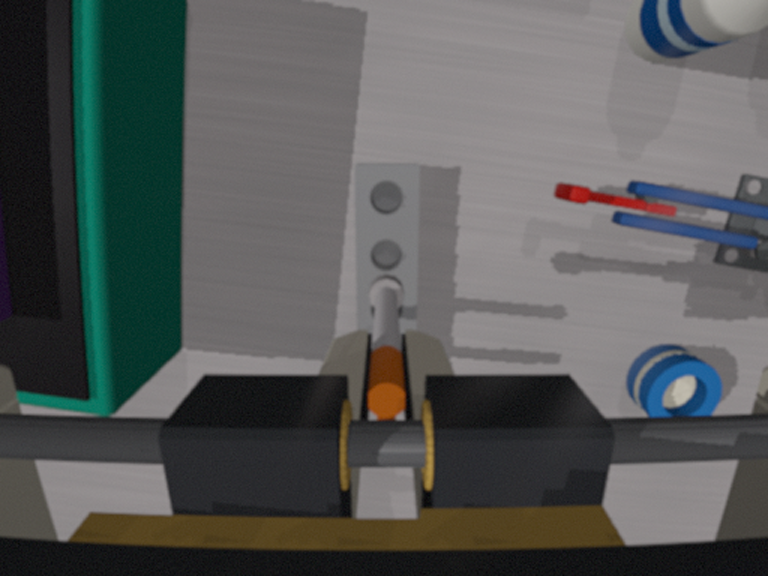

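View pics/t14.png

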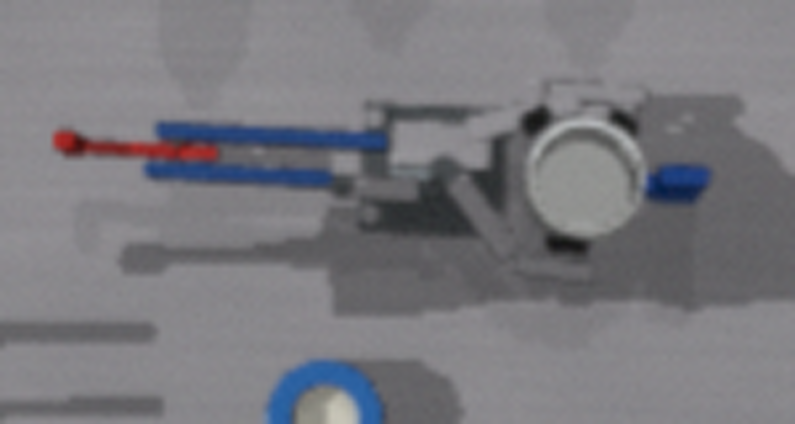

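Request:
jog_arm(commands=[1,0.015,0,0,0.6,1,0.029,0,0,0.7,1,0.03,-0.001,0,0.7,1,0.03,-0.001,0,0.7,1,0.03,-0.001,0,0.7,1,0.03,-0.002,0,0.7,1,0.03,-0.002,0,0.7,1,0.029,-0.003,0,0.7,1,0.029,-0.003,0,0.7,1,0.029,-0.003,0,0.7,1,0.029,-0.004,0,0.6,1,0.029,-0.004,0,0.7,1,0.029,-0.004,0,0.7,1,0.02,-0.003,0,0,1,0.01,-0.001,0,0,1,0,0,0,0,1,0,0,0,0])

```text
t: 24.48
tool_pos: [0.5681, -0.0232, 0.2163]
orientation: [2.182, -2.259, -0.003]
force: [0.5, 0.6, -1.2]
opening: 0.0113
```

```bash
python3 - <<'E'
from h import *
st(); w=robot.read_camera("wrist"); save(w,"w15.png")
t=robot.read_camera("top"); C=lambda x,y:(150+(x+.5)/5.3-.5,165+(y+.5)/5.3-.5)
print(onz(t,*C(587,178),.08), onz(t,*C(527,178),.08),onz(t,*C(648,178),.08),onz(t,*C(684,182),.11))
E
```

```text
t 24.48 tcp [ 0.5681 -0.0232  0.2163] yaw -91.98 F [ 0.5  0.6 -1.2] op 0.0113 tilt [-0.0018  0.0007]
[ 0.56857792 -0.05898588  0.08      ] [ 0.56806997 -0.02367616  0.08      ] [ 0.56909447 -0.09493214  0.08      ] [ 0.56353971 -0.1138647   0.11      ]
```

View pics/w15.png

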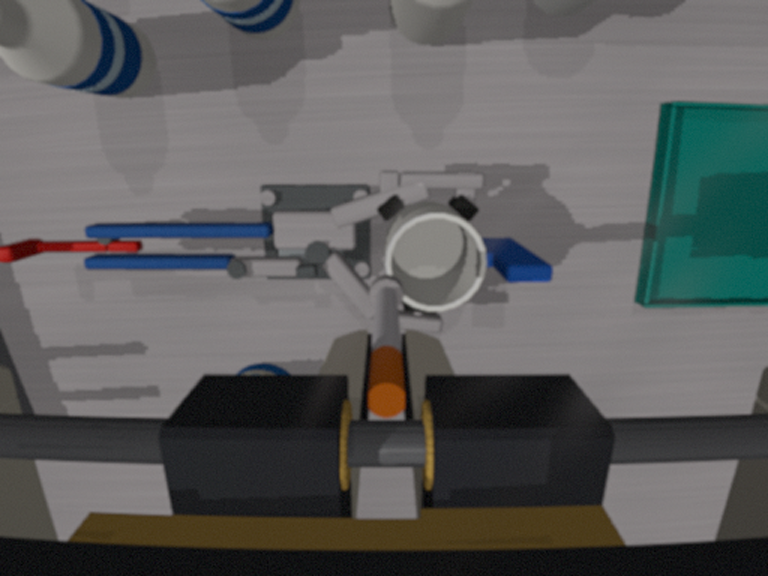

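```bash
python3 - <<'E'
from h import *
w=robot.read_camera("wrist"); st()
# rim ellipse fit: white ring edges picked
im=w["img"]; g=cv2.cvtColor(im,cv2.COLOR_BGR2GRAY)
cx,cy=437/1.5,262/1.5; pts=[]
for a in np.arange(0,360,6):
    d=np.array([np.cos(np.radians(a)),np.sin(np.radians(a))])
    rr=np.arange(28,40,.25); v=[cv2.getRectSubPix(g,(1,1),(float(cx+r*d[0]),float(cy+r*d[1])))[0,0] for r in rr]
    v=np.array(v,float); k=np.argmax(v)
    if v[k]>165 : pts.append((cx+rr[k]*d[0],cy+rr[k]*d[1]))
pts=np.array(pts,np.float32); print(len(pts)); e=cv2.fitEllipse(pts); print(e)
W=np.array([onz(w,u,v,.08)[:2] for u,v in pts])
A=np.c_[2*W,np.ones(len(W))]; c,_,_,_=np.linalg.lstsq(A,(W**2).sum(1),rcond=None); print(c[:2],np.sqrt(c[2]+c[0]**2+c[1]**2))
P=pose()[0]; print("foot pred",proj(w,[P[0],P[1],P[2]-.089])*1.5)
E
```

```text
t 24.63 tcp [ 0.5685 -0.0219  0.217 ] yaw -91.83 F [-0.1 -0.6 -0.5] op 0.0119 tilt [-0.0006  0.0005]
48
((291.1302795410156, 174.7005615234375), (61.06443786621094, 63.5242805480957), 66.8025894165039)
[ 0.57114344 -0.05676656] 0.03244426084030395
foot pred [385.84435593 288.69672074]
```

Request:
jog_arm(commands=[1,0.01,-0.006,0,0,1,0.015,-0.008,0,0,1,0.01,-0.006,0,0,1,0.005,-0.001,0,0,1,0,0,0.01,0,1,0,0,0.015,0,1,0,0,0.01,0,1,0,0,0,0,1,0,0,0,0])

```text
t: 25.38
tool_pos: [0.5876, -0.0636, 0.181]
orientation: [2.183, -2.257, -0.003]
force: [0.5, 0.5, -0.6]
opening: 0.0117
```

```bash
python3 - <<'E'
from h import *
st(); w=robot.read_camera("wrist"); save(w,"w16.png")
P=pose()[0]; print("foot pred",proj(w,[P[0],P[1],P[2]-.09])*1.5)
E
```

```text
t 25.38 tcp [ 0.5876 -0.0636  0.181 ] yaw -91.9 F [ 0.5  0.5 -0.6] op 0.0117 tilt [-0.0025  0.0006]
foot pred [386.25236007 287.53266749]
```

View pics/w16.png

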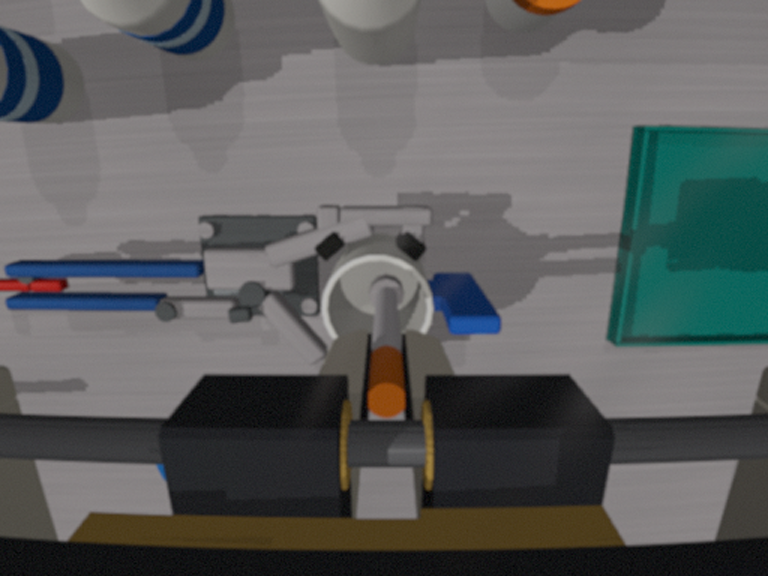

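Request:
jog_arm(commands=[1,0,0,0.01,0,1,0,0,0.02,0,1,0,0,0.02,0,1,0,0,0.015,0,1,0,0,0.01,0,1,0,0,0.005,0,1,0,0,0.003,0,1,0,0,0.001,0,1,0,0,0,0,1,0,0,0,0])

```text
t: 26.27
tool_pos: [0.5893, -0.064, 0.0995]
orientation: [-2.183, 2.257, -0.002]
force: [-0.4, 0.6, 0.1]
opening: 0.0114
```

```bash
python3 - <<'E'
from h import *
st(); w=robot.read_camera("wrist"); save(w,"w17.png")
E
```

```text
t 26.27 tcp [ 0.5893 -0.064   0.0995] yaw -91.91 F [-0.4  0.6  0.1] op 0.0114 tilt [ 0.0018 -0.0003]
```

View pics/w17.png

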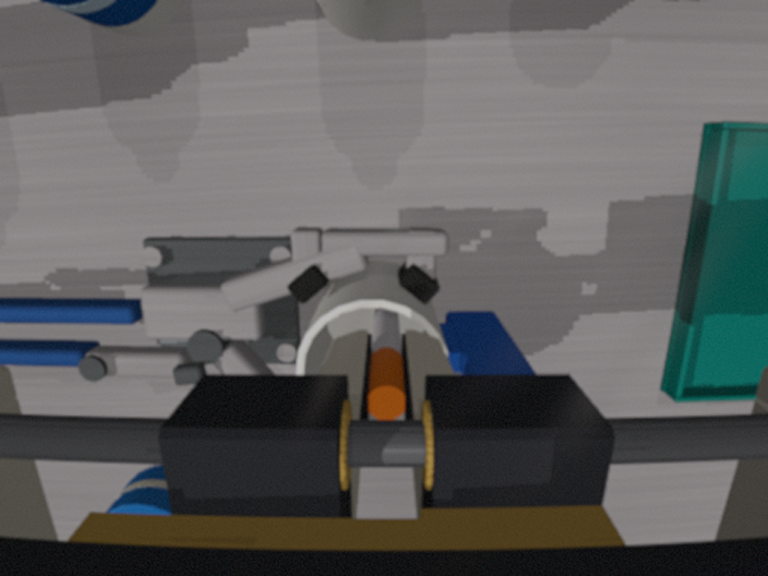

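Request:
jog_arm(commands=[1,0,0,0.002,0,1,0,0,0.002,0,1,0,0,0.001,0,1,0,0,0,0,1,0,0,0,0,0.5,0,0,0,0,0.5,0,0,0,0,0.5,0,0,0,0,0.5,0,0,0,0])

```text
t: 27.07
tool_pos: [0.5882, -0.0638, 0.0929]
orientation: [2.184, -2.258, -0.001]
force: [0.0, -0.5, -0.2]
opening: 0.0233
```

Request:
jog_arm(commands=[0.5,0,0,-0.005,0,0.5,0,0,-0.015,0,0.5,0,0,-0.025,0,0.5,0,0,-0.025,0,0.5,0,0,-0.025,0,0.5,0,0,-0.01,0,0.5,0,0,0,0])

```text
t: 27.65
tool_pos: [0.5905, -0.0642, 0.2021]
orientation: [-2.182, 2.255, -0.008]
force: [0.2, -0.7, -0.2]
opening: 0.0234
```

```bash
python3 - <<'E'
from h import *
st(); w=robot.read_camera("wrist"); save(w,"w18.png")
b=plan(.4745,.367,.205,-83,15,0,ease=False)
E
```

```text
t 27.65 tcp [ 0.5905 -0.0642  0.2021] yaw -91.9 F [ 0.2 -0.7 -0.2] op 0.0234 tilt [ 0.0061 -0.0012]
[0,-0.0285,0.0086,-0.0004,-0.6,0,-0.0285,0.0083,-0.0003,-0.6,0,-0.0287,0.008,-0.0004,-0.6,0,-0.0287,0.0077,-0.0003,-0.6,0,-0.0288,0.0075,-0.0004,-0.6,0,-0.0289,0.0071,-0.0004,-0.6,0,-0.0289,0.0068,-0.0003,-0.6,0,-0.029,0.0065,-0.0004,-0.5,0,-0.0291,0.0062,-0.0004,-0.6,0,-0.0292,0.006,-0.0003,-0.6,0,-0.0292,0.0056,-0.0004,-0.6,0,-0.0292,0.0053,-0.0003,-0.6,0,-0.0293,0.0051,-0.0004,-0.6,0,-0.0294,0.0047,-0.0004,-0.6,0,-0.0294,0.0044,-0.0003,-0.6]
```

View pics/w18.png

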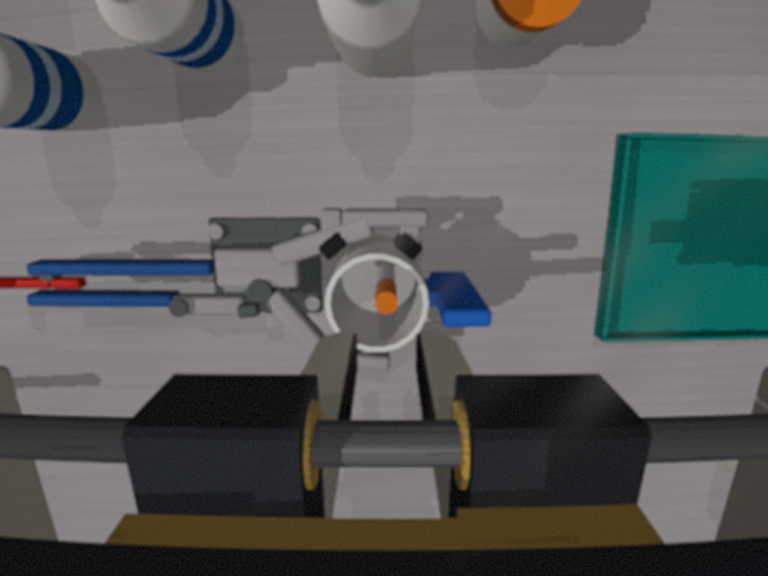

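Request:
jog_arm(commands=[0,-0.015,0.005,0,-0.6,0,-0.029,0.009,0,-0.6,0,-0.029,0.008,0,-0.6,0,-0.029,0.008,0,-0.6,0,-0.029,0.0075,0,-0.6,0,-0.029,0.007,0,-0.6,0,-0.029,0.007,0,-0.6,0,-0.029,0.0065,0,-0.6,0,-0.029,0.006,0,-0.6,0,-0.029,0.006,0,-0.6,0,-0.029,0.0055,0,-0.6,0,-0.029,0.005,0,-0.6,0,-0.029,0.005,0,-0.6,0,-0.029,0.0045,0,-0.6,0,-0.029,0.0045,0,-0.6,0,-0.015,0.002,0,0,0,0,0,0,0,0,0,0,0,0])

```text
t: 29.2
tool_pos: [0.4711, 0.3679, 0.1965]
orientation: [2.354, -2.076, -0.001]
force: [0.4, -1.3, 0.1]
opening: 0.0464
```

```bash
python3 - <<'E'
from h import *
st(); w=robot.read_camera("wrist"); save(w,"w19.png")
m=seg(w,(3,150,100),(18,255,255)); n,l,s,c=cv2.connectedComponentsWithStats(m)
for i in range(1,n):
    if s[i][4]>20: print(c[i],s[i], onz(w,c[i][0],s[i][1]+s[i][3]-5.5,.133))
t=robot.read_camera("top")
cv2.imwrite("pics/t19.png",cv2.resize(t["img"][165:245,150:300],None,fx=5.3,fy=5.3,interpolation=cv2.INTER_CUBIC))
E
```

```text
t 29.2 tcp [0.4711 0.3679 0.1965] yaw -82.8 F [ 0.4 -1.3  0.1] op 0.0464 tilt [-0.0023 -0.0019]
[256.48962656 195.45643154] [250 183  15  23 241] [0.47199314 0.3685203  0.133     ]
[255.55   245.3625] [250 230  14  27 240] [0.42720443 0.36369186 0.133     ]
```

View pics/w19.png

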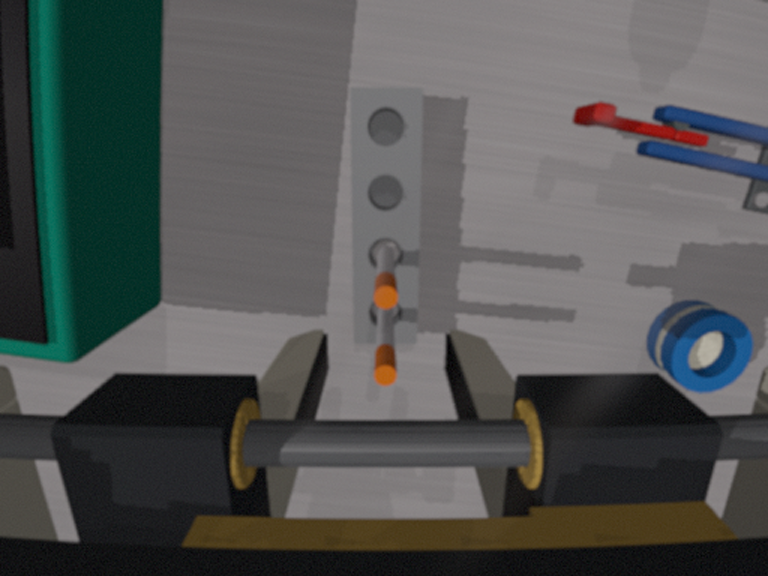

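View pics/t19.png

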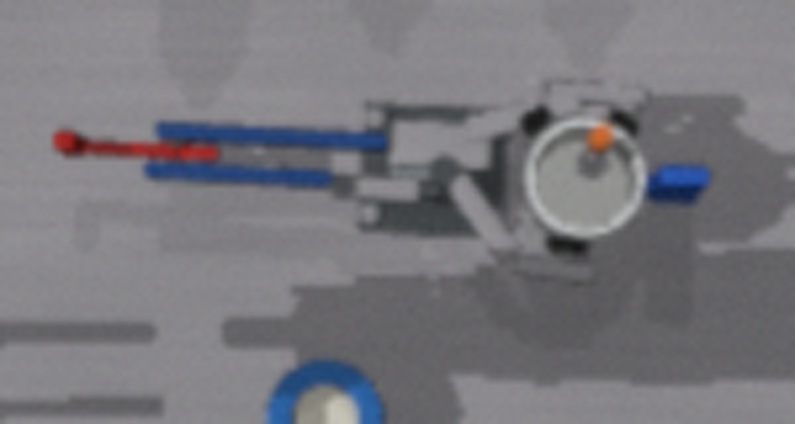

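Request:
jog_arm(commands=[0,0,-0.002,0.01,0,0,0,0,0.02,0,0,0,0,0.025,0,0,0,0,0.02,0,0,0,0,0.015,0,0,0,0,0.007,0,0,0,0,0.002,0,1,0,0,0,0,1,0,0,0,0,1,0,0,0,0,1,0,0,0,0,1,0,0,0,0,1,0,0,0,0,1,0,0,0,0], grip_force=15)

```text
t: 30.47
tool_pos: [0.4747, 0.3685, 0.1]
orientation: [-2.354, 2.079, -0.0]
force: [0.4, -0.4, 3.0]
opening: 0.0115
```

Request:
jog_arm(commands=[1,0,0,-0.005,0,1,0,0,-0.015,0,1,0,0,-0.025,0,1,0,0,-0.025,0,1,0,0,-0.025,0,1,0,0,-0.015,0,1,0,0,-0.01,0,1,0,0,0,0,1,0,0,0,0])

```text
t: 31.22
tool_pos: [0.4744, 0.3682, 0.2192]
orientation: [-2.355, 2.08, -0.0]
force: [0.4, 0.3, -0.9]
opening: 0.0117
```

```bash
python3 - <<'E'
from h import *
st()
t=robot.read_camera("top");C=lambda x,y:(150+(x+.5)/5.3-.5,165+(y+.5)/5.3-.5)
print(onz(t,*C(600,137),.13),onz(t,*C(587,178),.08))
w=robot.read_camera("wrist"); save(w,"w20.png")
plan(.555,-.063,.215,-92,15,1,ease=False)
E
```

```text
t 31.22 tcp [0.4744 0.3682 0.2192] yaw -82.9 F [ 0.4  0.3 -0.9] op 0.0117 tilt [0.0002 0.0001]
[ 0.58622604 -0.06446363  0.13      ] [ 0.56857792 -0.05898588  0.08      ]
[1,0.0292,-0.0018,0.0002,0.6,1,0.0291,-0.0022,0.0001,0.6,1,0.0291,-0.0024,0.0002,0.6,1,0.0291,-0.0028,0.0001,0.6,1,0.0291,-0.003,0.0002,0.6,1,0.029,-0.0034,0.0002,0.6,1,0.029,-0.0037,0.0001,0.6,1,0.0289,-0.0039,0.0002,0.7,1,0.0289,-0.0043,0.0001,0.6,1,0.0288,-0.0047,0.0002,0.6,1,0.0288,-0.0049,0.0002,0.6,1,0.0288,-0.0052,0.0001,0.6,1,0.0287,-0.0055,0.0002,0.6,1,0.0286,-0.0059,0.0001,0.6,1,0.0286,-0.0061,0.0002,0.6]
```

View pics/w20.png

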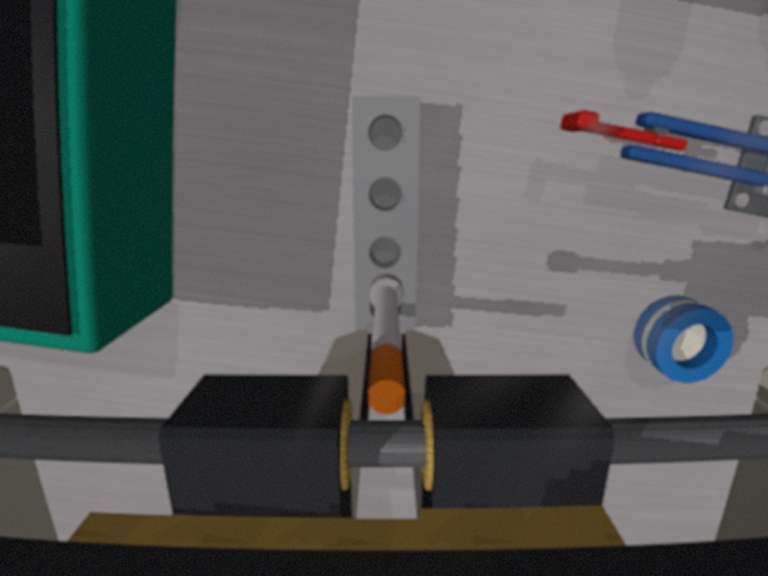

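Request:
jog_arm(commands=[1,0.015,-0.001,-0.003,0.6,1,0.029,-0.002,-0.004,0.6,1,0.029,-0.002,-0.004,0.6,1,0.029,-0.003,-0.003,0.6,1,0.029,-0.003,-0.002,0.6,1,0.029,-0.003,0,0.6,1,0.029,-0.004,0,0.6,1,0.029,-0.004,0,0.6,1,0.029,-0.004,0,0.6,1,0.029,-0.005,0,0.6,1,0.029,-0.005,0,0.6,1,0.029,-0.005,0,0.6,1,0.029,-0.005,0,0.6,1,0.029,-0.006,0,0.6,1,0.029,-0.006,0,0.6,1,0.015,-0.002,0,0,1,0,0,0,0,1,0,0,0,0])

```text
t: 32.82
tool_pos: [0.5531, -0.0662, 0.2342]
orientation: [2.181, -2.26, -0.003]
force: [0.6, 0.3, 0.3]
opening: 0.0117
```

```bash
python3 - <<'E'
from h import *
st(); w=robot.read_camera("wrist"); save(w,"w21.png")
P=pose()[0]; print("foot pred",proj(w,[P[0],P[1],P[2]-.092])*1.5)
plan(.5545,-.064,.19,-92,5,1,ease=False)
E
```

```text
t 32.82 tcp [ 0.5531 -0.0662  0.2342] yaw -92.05 F [0.6 0.3 0.3] op 0.0117 tilt [-0.0021  0.0005]
foot pred [384.47341499 287.08569759]
[1,-0.0002,-0.0002,0.0089,0,1,-0.0003,-0.0003,0.0089,0,1,-0.0002,-0.0002,0.0088,0,1,-0.0003,-0.0002,0.0089,0,1,-0.0002,-0.0003,0.0089,0.0]
```

View pics/w21.png

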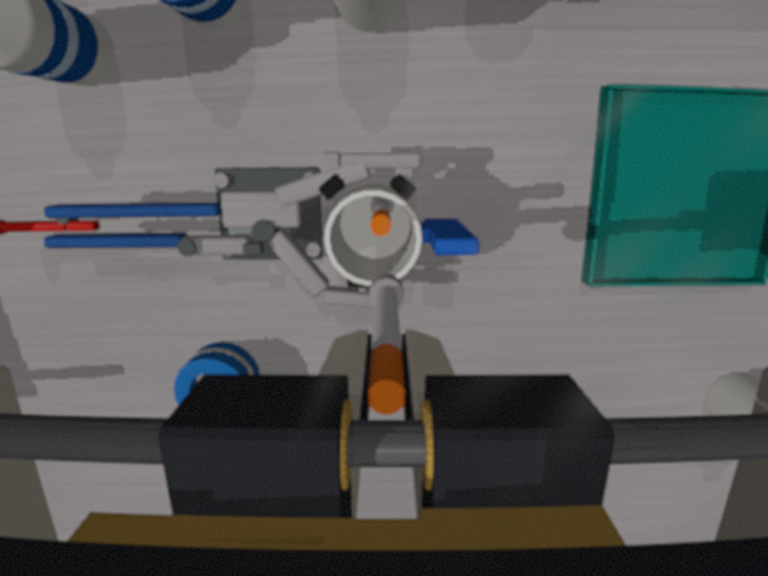

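Request:
jog_arm(commands=[1,-0.001,-0.001,0.01,0,1,0,0,0.015,0,1,0,0,0.015,0,1,0,0,0.007,0,1,0,0,0.003,0,1,0,0,0,0,1,0,0,0,0])

```text
t: 33.45
tool_pos: [0.5552, -0.0637, 0.1857]
orientation: [-2.185, 2.257, -0.0]
force: [0.6, 0.4, 0.2]
opening: 0.0117
```

```bash
python3 - <<'E'
from h import *
st(); w=robot.read_camera("wrist"); save(w,"w22.png")
P=pose()[0]; print("foot pred",proj(w,[P[0],P[1],P[2]-.092])*1.5)
E
```

```text
t 33.45 tcp [ 0.5552 -0.0637  0.1857] yaw -91.86 F [0.6 0.4 0.2] op 0.0117 tilt [ 0.0004 -0.    ]
foot pred [386.37918971 287.25574578]
```

View pics/w22.png

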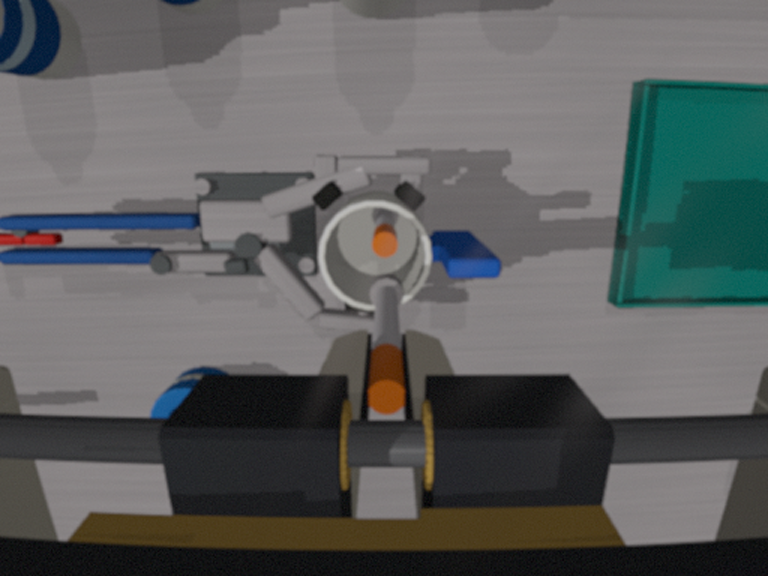

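Request:
jog_arm(commands=[1,0,-0.001,0.01,0,1,0,0,0.02,0,1,0,0,0.02,0,1,0,0,0.015,0,1,0,0,0.012,0,1,0,0,0.006,0,1,0,0,0.003,0,1,0,0,0.0015,0,1,0,0,0.001,0,1,0,0,0,0,1,0,0,0,0])

```text
t: 34.42
tool_pos: [0.5567, -0.0642, 0.0977]
orientation: [-2.184, 2.258, -0.002]
force: [0.3, 0.1, -1.0]
opening: 0.0116
```

```bash
python3 - <<'E'
from h import *
st()
E
```

```text
t 34.42 tcp [ 0.5567 -0.0642  0.0977] yaw -91.91 F [ 0.3  0.1 -1. ] op 0.0116 tilt [ 0.0014 -0.0003]
```

Request:
jog_arm(commands=[1,0,0,0.001,0,1,0,0,0,0,1,0,0,0,0,0.5,0,0,0,0,0.5,0,0,0,0,0.5,0,0,0,0,0.5,0,0,0,0,0.5,0,0,-0.005,0,0.5,0,0,-0.015,0,0.5,0,0,-0.025,0,0.5,0,0,-0.025,0,0.5,0,0,-0.025,0,0.5,0,0,-0.01,0,0.5,0,0,0,0])

```text
t: 35.58
tool_pos: [0.558, -0.0645, 0.2044]
orientation: [-2.182, 2.256, -0.008]
force: [0.9, 1.0, 0.3]
opening: 0.0234
```

```bash
python3 - <<'E'
from h import *
st(); w=robot.read_camera("wrist"); save(w,"w23.png")
b=plan(.4285,.362,.2,-83,15,0,ease=False)
E
```

```text
t 35.58 tcp [ 0.558  -0.0645  0.2044] yaw -91.9 F [0.9 1.  0.3] op 0.0234 tilt [ 0.0057 -0.0012]
[0,-0.0281,0.0095,0.0001,-0.6,0,-0.0282,0.0092,0.0002,-0.6,0,-0.0283,0.0089,0.0001,-0.6,0,-0.0285,0.0086,0.0001,-0.6,0,-0.0284,0.0083,0.0001,-0.6,0,-0.0286,0.0081,0.0002,-0.6,0,-0.0287,0.0077,0.0001,-0.6,0,-0.0287,0.0074,0.0001,-0.5,0,-0.0288,0.0072,0.0002,-0.6,0,-0.0289,0.0068,0.0001,-0.6,0,-0.0289,0.0066,0.0001,-0.6,0,-0.0291,0.0062,0.0001,-0.6,0,-0.029,0.006,0.0002,-0.6,0,-0.0292,0.0056,0.0001,-0.6,0,-0.0292,0.0054,0.0001,-0.6]
```

View pics/w23.png

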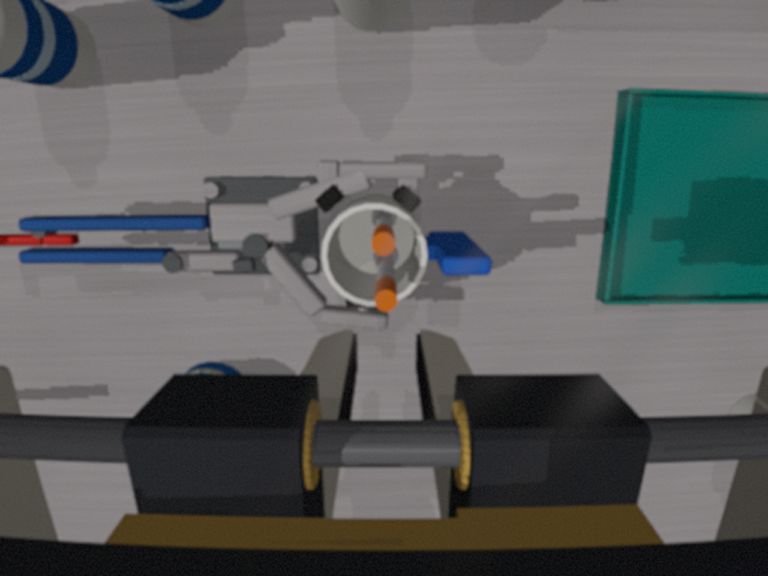

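Rod 2 stands too (tops at about (383,238) and (386,300) of the enlarged picture, inside the rim). On to the third.

Request:
jog_arm(commands=[0,-0.015,0.005,0,-0.6,0,-0.028,0.009,0,-0.6,0,-0.028,0.009,0,-0.6,0,-0.028,0.009,0,-0.6,0,-0.029,0.008,0,-0.6,0,-0.029,0.008,0,-0.6,0,-0.029,0.008,0,-0.6,0,-0.029,0.0075,0,-0.6,0,-0.029,0.007,0,-0.6,0,-0.029,0.007,0,-0.6,0,-0.029,0.0065,0,-0.6,0,-0.029,0.006,0,-0.6,0,-0.029,0.006,0,-0.6,0,-0.029,0.0055,0,-0.6,0,-0.029,0.0055,0,-0.6,0,-0.012,0.001,0,0,0,0,0,0,0,0,0,0,0,0])

```text
t: 37.13
tool_pos: [0.4281, 0.3606, 0.1989]
orientation: [2.354, -2.076, -0.0]
force: [-0.7, -0.0, -0.3]
opening: 0.0462
```

```bash
python3 - <<'E'
from h import *
st(); w=robot.read_camera("wrist"); save(w,"w24.png")
m=seg(w,(3,150,100),(18,255,255)); n,l,s,c=cv2.connectedComponentsWithStats(m)
for i in range(1,n):
    if s[i][4]>20: print(c[i],s[i], onz(w,c[i][0],s[i][1]+s[i][3]-5.5,.133))
t=robot.read_camera("top")
cv2.imwrite("pics/t24.png",cv2.resize(t["img"][165:245,150:300],None,fx=5.3,fy=5.3,interpolation=cv2.INTER_CUBIC))
E
```

```text
t 37.13 tcp [0.4281 0.3606 0.1989] yaw -82.83 F [-0.7 -0.  -0.3] op 0.0462 tilt [-0.0022 -0.0022]
[254.10416667 198.28125   ] [248 188  14  19 192] [0.4271032  0.36290705 0.133     ]
```

View pics/w24.png

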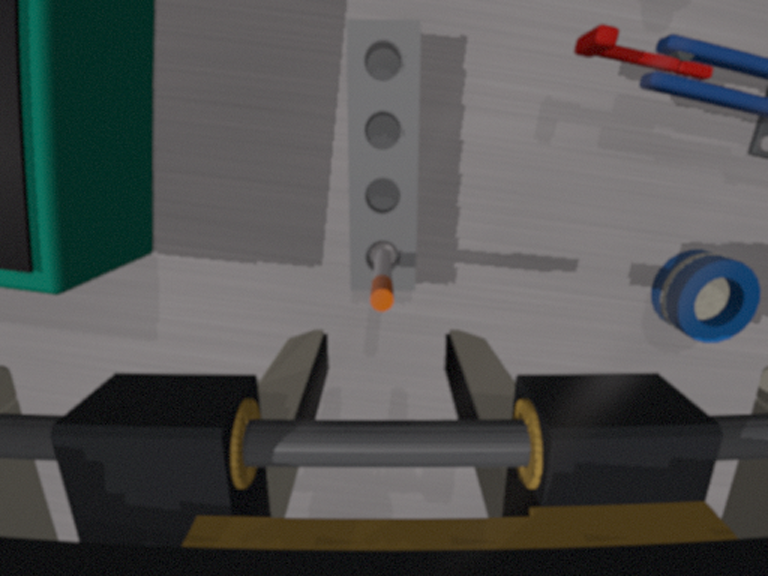

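View pics/t24.png

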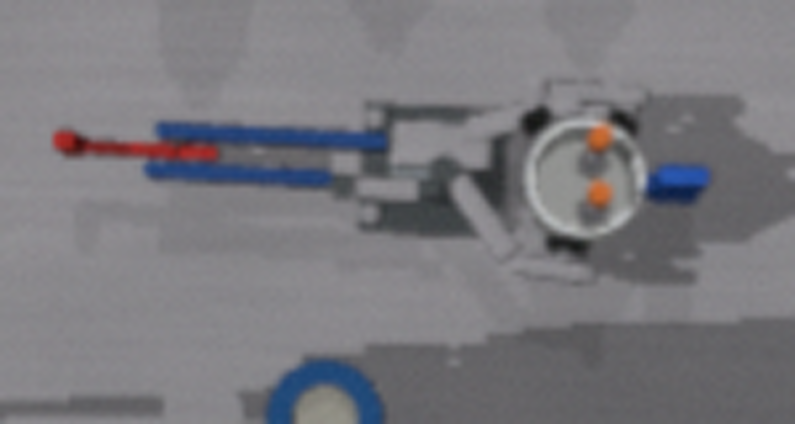

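Request:
jog_arm(commands=[0,-0.0015,0,0.01,0,0,0,0,0.02,0,0,0,0,0.025,0,0,0,0,0.02,0,0,0,0,0.015,0,0,0,0,0.008,0,0,0,0,0.003,0,1,0,0,0,0,1,0,0,0,0,1,0,0,0,0,1,0,0,0,0,1,0,0,0,0,1,0,0,0,0,1,0,0,0,0], grip_force=15)

```text
t: 38.4
tool_pos: [0.429, 0.363, 0.1005]
orientation: [-2.354, 2.079, -0.0]
force: [0.5, -0.2, 2.1]
opening: 0.0119
```

Request:
jog_arm(commands=[1,0,0,-0.005,0,1,0,0,-0.015,0,1,0,0,-0.025,0,1,0,0,-0.025,0,1,0,0,-0.025,0,1,0,0,-0.025,0,1,0,0,-0.015,0,1,0,0,0,0,1,0,0,0,0])

```text
t: 39.15
tool_pos: [0.4291, 0.3629, 0.2356]
orientation: [-2.353, 2.078, -0.001]
force: [0.3, -1.1, -0.7]
opening: 0.0119
```

```bash
python3 - <<'E'
from h import *
st()
w=robot.read_camera("wrist"); save(w,"w25.png")
plan(.572,-.015,.235,-92,14,1,ease=False)
E
```

```text
t 39.15 tcp [0.4291 0.3629 0.2356] yaw -82.9 F [ 0.3 -1.1 -0.7] op 0.0119 tilt [0.0017 0.0011]
[1,0.028,-0.0068,-0.0001,0.6,1,0.028,-0.0072,-0,0.7,1,0.0278,-0.0075,-0.0001,0.6,1,0.0278,-0.0077,-0.0001,0.7,1,0.0277,-0.0082,-0.0001,0.6,1,0.0276,-0.0084,-0,0.7,1,0.0275,-0.0087,-0.0001,0.6,1,0.0274,-0.009,-0.0001,0.7,1,0.0273,-0.0094,-0,0.6,1,0.0271,-0.0096,-0.0001,0.7,1,0.0271,-0.01,-0.0001,0.6,1,0.027,-0.0103,-0.0001,0.7,1,0.0268,-0.0106,-0,0.6,1,0.0267,-0.0108,-0.0001,0.7]
```

View pics/w25.png

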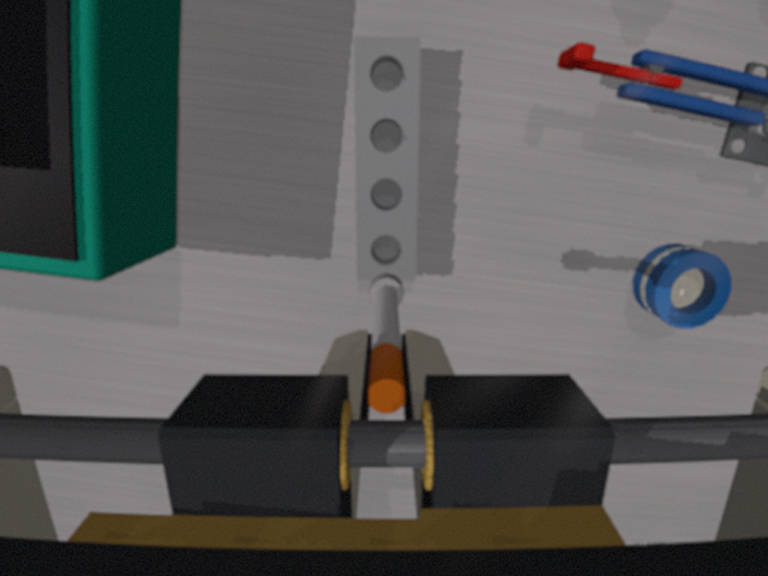

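Request:
jog_arm(commands=[1,0.015,-0.003,0,0.6,1,0.028,-0.007,0,0.7,1,0.028,-0.0075,0,0.6,1,0.028,-0.0075,0,0.7,1,0.028,-0.008,0,0.6,1,0.028,-0.0085,0,0.7,1,0.0275,-0.009,0,0.6,1,0.0275,-0.009,0,0.7,1,0.027,-0.0095,0,0.6,1,0.027,-0.0095,0,0.7,1,0.027,-0.01,0,0.6,1,0.027,-0.01,0,0.7,1,0.027,-0.0105,0,0.6,1,0.027,-0.011,0,0.7,1,0.02,-0.005,0,0,1,0.01,0,0,0,1,0,0,0,0,1,0,0,0,0])

```text
t: 40.7
tool_pos: [0.5696, -0.0333, 0.2334]
orientation: [2.181, -2.26, -0.004]
force: [-0.8, 0.2, -0.3]
opening: 0.0115
```

```bash
python3 - <<'E'
from h import *
st()
plan(.5735,-.0425,.185,-92,4,1,ease=False)
E
```

```text
t 40.7 tcp [ 0.5696 -0.0333  0.2334] yaw -92.05 F [-0.8  0.2 -0.3] op 0.0115 tilt [-0.0024  0.0009]
[1,0.0023,-0.0011,0.0121,-0,1,0.0022,-0.001,0.0121,-0,1,0.0023,-0.0011,0.0121,-0,1,0.0022,-0.001,0.0121,-0.1]
```

Request:
jog_arm(commands=[1,0.005,-0.002,0,0,1,0.005,-0.001,0.005,0,1,0,0,0.015,0,1,0,0,0.015,0,1,0,0,0.005,0,1,0,0,0.002,0,1,0,0,0,0,1,0,0,0,0])

```text
t: 41.37
tool_pos: [0.5735, -0.0436, 0.1936]
orientation: [-2.182, 2.259, -0.001]
force: [0.4, -0.2, -0.6]
opening: 0.0115
```

```bash
python3 - <<'E'
from h import *
st(); w=robot.read_camera("wrist"); save(w,"w26.png")
P=pose()[0]
for z in (P[2]-.092,.08,.005): print("foot pred",proj(w,[P[0],P[1],z])*1.5)
E
```

```text
t 41.37 tcp [ 0.5735 -0.0436  0.1936] yaw -91.97 F [ 0.4 -0.2 -0.6] op 0.0115 tilt [ 0.0009 -0.0001]
foot pred [386.19163544 287.43488124]
foot pred [386.20261571 277.71016778]
foot pred [386.23043318 252.99975435]
```

View pics/w26.png

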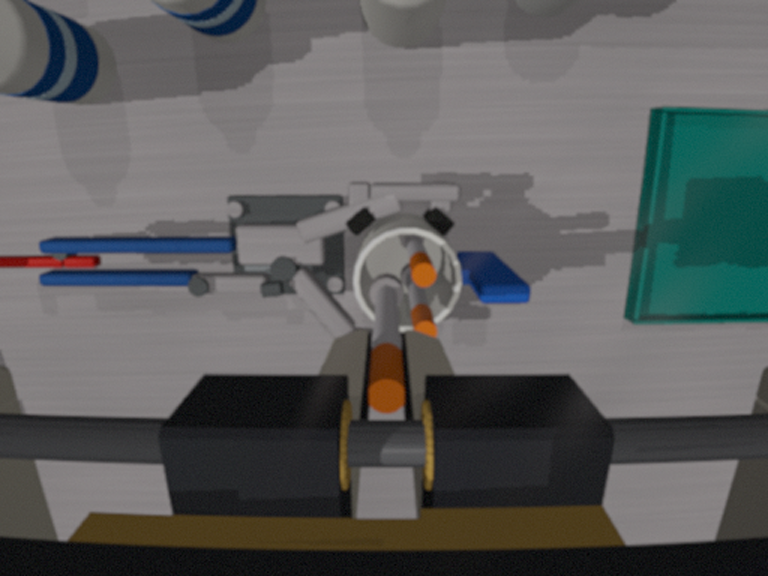

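Request:
jog_arm(commands=[1,0,0,-0.01,-4,1,0,0,-0.01,-7,1,0,0,0,-7,1,0,0,0,-7,1,0,0,0,-7,1,0,0,0,-7,1,0,0,0,-7,1,0,0,0,-7,1,0,0,0,-7,1,0,0,0,-7,1,0,0,0,-7,1,0,0,0,-7,1,0,0,0,-6,1,0,0,0,-3,1,0,0,0,0,1,0,0,0,0])

```text
t: 42.75
tool_pos: [0.5736, -0.0439, 0.2137]
orientation: [3.141, -0.058, 0.002]
force: [-0.6, 0.3, -0.1]
opening: 0.0119
```

```bash
python3 - <<'E'
from h import *
st(); w=robot.read_camera("wrist"); save(w,"w27.png")
P=pose()[0]
for z in (P[2]-.092,.08,.005): print("foot pred",proj(w,[P[0],P[1],z])*1.5)
E
```

```text
t 42.75 tcp [ 0.5736 -0.0439  0.2137] yaw -2.12 F [-0.6  0.3 -0.1] op 0.0119 tilt [ 0.0014 -0.0003]
foot pred [384.32895536 286.43960656]
foot pred [384.47131687 269.29866019]
foot pred [384.65297231 247.471427  ]
```

View pics/w27.png

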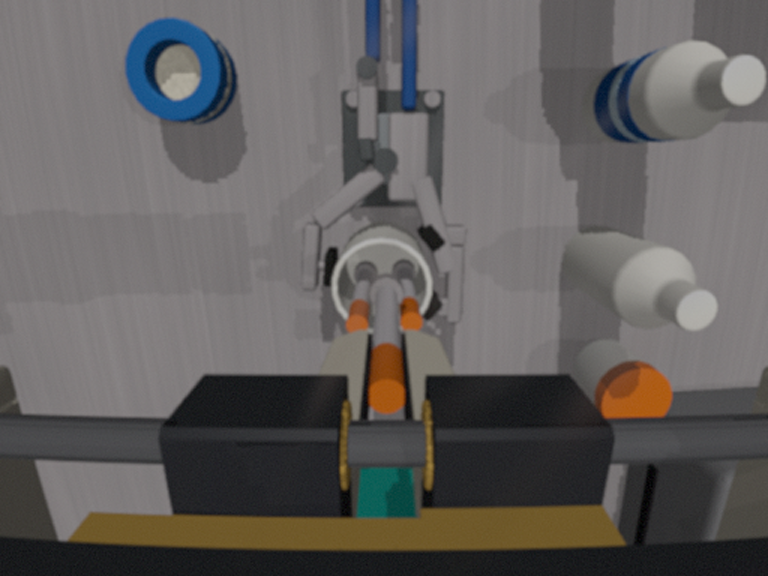

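Request:
jog_arm(commands=[1,0,0,0.01,0,1,0,0,0.02,0,1,0,0,0.02,0,1,0,0,0.02,0,1,0,0,0.018,0,1,0,0,0.012,0,1,0,0,0.008,0,1,0,0,0.005,0,1,0,0,0.002,0,1,0,0,0.001,0,1,0,0,0,0,1,0,0,0,0])

```text
t: 43.8
tool_pos: [0.5738, -0.044, 0.0978]
orientation: [3.141, -0.055, 0.003]
force: [-0.2, 0.1, -0.3]
opening: 0.0114
```

```bash
python3 - <<'E'
from h import *
st(); w=robot.read_camera("wrist"); save(w,"w28.png")
E
```

```text
t 43.8 tcp [ 0.5738 -0.044   0.0978] yaw -2.01 F [-0.2  0.1 -0.3] op 0.0114 tilt [ 0.0016 -0.0003]
```

View pics/w28.png

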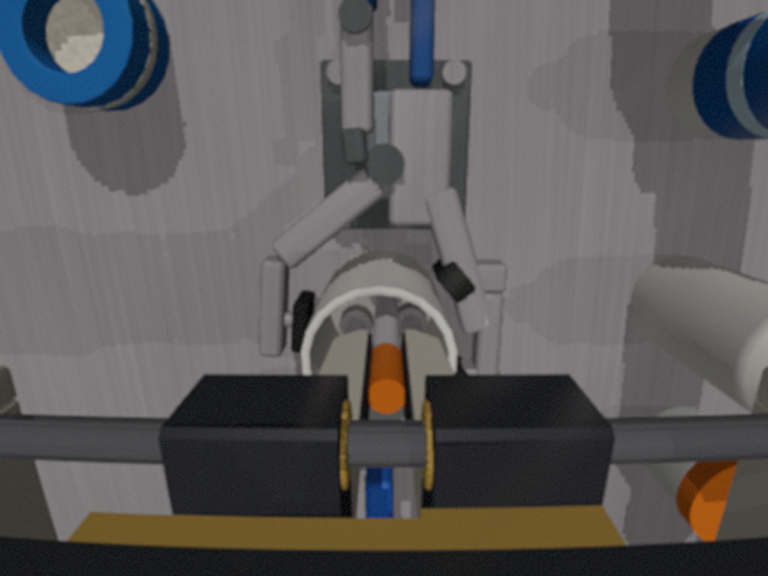

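Request:
jog_arm(commands=[1,0,0,0.001,0,1,0,0,0,0,1,0,0,0,0,0.5,0,0,0,0,0.5,0,0,0,0,0.5,0,0,0,0,0.5,0,0,0,0,0.5,0,0,-0.005,0,0.5,0,0,-0.015,0,0.5,0,0,-0.025,0,0.5,0,0,-0.025,0,0.5,0,0,-0.025,0,0.5,0,0,-0.01,0,0.5,0,0,0,0])

```text
t: 45.02
tool_pos: [0.5751, -0.0442, 0.2045]
orientation: [3.14, -0.055, 0.009]
force: [0.5, -0.3, -0.0]
opening: 0.0236
```

```bash
python3 - <<'E'
from h import *
st(); w=robot.read_camera("wrist"); save(w,"w29.png"); s=robot.read_camera("scene")
cv2.imwrite("pics/s29.png",cv2.resize(s["img"][120:330,150:430],None,fx=2.8,fy=2.8,interpolation=cv2.INTER_CUBIC))
b=plan(.575,.249,.2,-2,10,0.45,ease=False)
E
```

```text
t 45.02 tcp [ 0.5751 -0.0442  0.2045] yaw -2.0 F [ 0.5 -0.3 -0. ] op 0.0236 tilt [ 0.0059 -0.001 ]
[0.45,-0.0008,-0.0293,0,-0,0.45,-0.0009,-0.0293,0,-0,0.45,-0.0008,-0.0292,0,-0,0.45,-0.0008,-0.0293,0.0001,-0,0.45,-0.0008,-0.0293,-0,-0,0.45,-0.0009,-0.0293,-0,-0,0.45,-0.0008,-0.0292,-0,-0,0.45,-0.0008,-0.0293,0,-0,0.45,-0.0008,-0.0293,0,-0,0.45,-0.0009,-0.0293,0,-0.0]
```

View pics/w29.png

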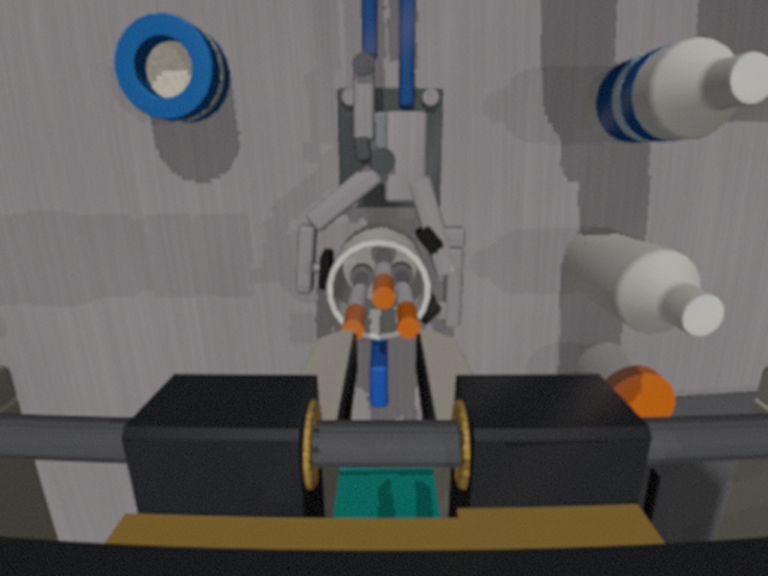

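View pics/s29.png

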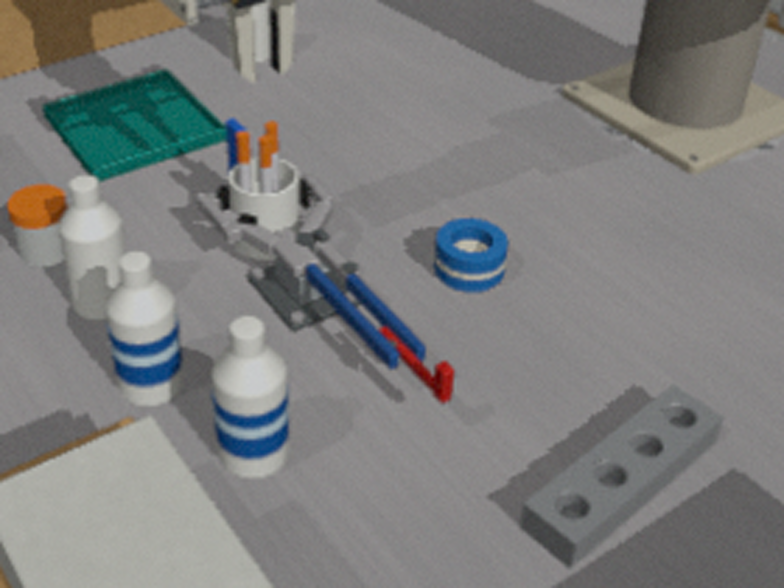

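Request:
jog_arm(commands=[0.48,0,-0.015,0,0,0.48,0,-0.03,0,0,0.48,0,-0.03,0,0,0.48,0,-0.03,0,0,0.48,0,-0.03,0,0,0.48,0,-0.03,0,0,0.48,0,-0.03,0,0,0.48,0.002,-0.03,0,0,0.48,0.002,-0.03,0,0,0.48,0,-0.03,0,0,0.48,0,-0.015,0,0,0.48,0,0,0,0,0.48,0,0,0,0,0.48,0,0,0,0])

```text
t: 46.28
tool_pos: [0.5872, 0.2546, 0.1995]
orientation: [3.14, -0.055, -0.003]
force: [-0.1, -0.5, 0.2]
opening: 0.0239
```

```bash
python3 - <<'E'
from h import *
st(); w=robot.read_camera("wrist"); save(w,"w30.png")
t=robot.read_camera("top")
for p in (w,t):
    m=seg(p,(0,150,60),(3,255,255))|seg(p,(176,150,60),(180,255,255)); n,l,s,c=cv2.connectedComponentsWithStats(m)
    print([(c[i],s[i]) for i in range(1,n) if s[i][4]>8])
E
```

```text
t 46.28 tcp [0.5872 0.2546 0.1995] yaw -2.03 F [-0.1 -0.5  0.2] op 0.0239 tilt [-0.0019 -0.0013]
[(array([258.27990971, 211.5214447 ]), array([254, 176,  10,  77, 443], dtype=int32))]
[(array([175.40350877, 192.50877193]), array([160, 190,  31,   5,  57], dtype=int32))]
```

View pics/w30.png

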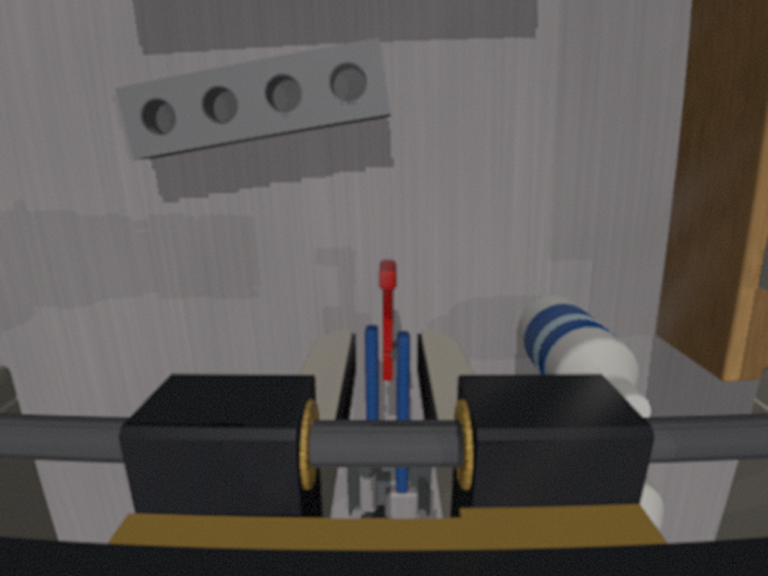

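```bash
python3 - <<'E'
from h import *
w=robot.read_camera("wrist"); st()
print(onz(w,388/1.5,283/1.5,.081),onz(w,388/1.5,274/1.5,.081)); P=pose()[0]; print(proj(w,[P[0],P[1],.081])*1.5)
E
```

```text
t 46.43 tcp [0.5878 0.2544 0.2006] yaw -2.1 F [ 0.3 -0.1 -1. ] op 0.0239 tilt [-0.0003 -0.0004]
[0.5894227  0.24859514 0.081     ] [0.58963673 0.25466129 0.081     ]
[385.13292607 274.52349806]
```

Request:
jog_arm(commands=[0.48,0.0015,0.003,0.01,0,0.48,0,0,0.025,0,0.48,0,0,0.03,0,0.48,0,0,0.025,0,0.48,0,0,0.015,0,0.48,0,0,0.005,0,0.48,0,0,0,0,0.48,0,0,0,0])

```text
t: 47.1
tool_pos: [0.5895, 0.2524, 0.0914]
orientation: [-3.141, 0.056, -0.001]
force: [-0.2, 0.4, 1.0]
opening: 0.0243
```

```bash
python3 - <<'E'
from h import *
st(); w=robot.read_camera("wrist"); save(w,"w31.png")
E
```

```text
t 47.1 tcp [0.5895 0.2524 0.0914] yaw -2.03 F [-0.2  0.4  1. ] op 0.0243 tilt [0.0006 0.0001]
```

View pics/w31.png

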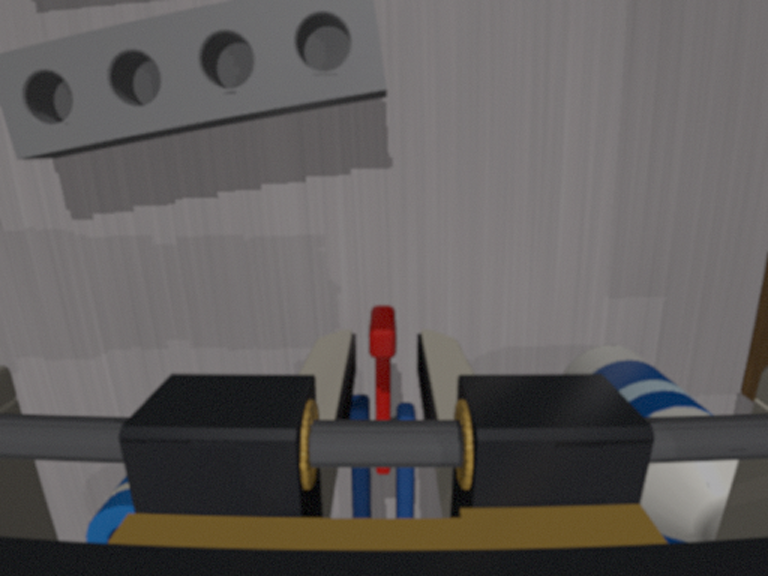

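Request:
jog_arm(commands=[0.48,0,0,0.01,0,0.48,0,0,0.012,0,0.48,0,0,0.008,0,0.48,0,0,0.002,0,0.48,0,0,0,0,0.48,0.005,0,0,0,0.48,0.005,0,0,0,0.48,0.005,0,0,0,0.48,0.005,0,0,0,0.48,0,0,0,0])

```text
t: 47.98
tool_pos: [0.6102, 0.2523, 0.0593]
orientation: [-3.14, 0.055, -0.002]
force: [-1.7, 2.4, 0.1]
opening: 0.0243
```

```bash
python3 - <<'E'
from h import *
st(); w=robot.read_camera("wrist"); save(w,"w32.png")
E
```

```text
t 47.98 tcp [0.6102 0.2523 0.0593] yaw -2.02 F [-1.7  2.4  0.1] op 0.0243 tilt [0.001  0.0006]
```

View pics/w32.png

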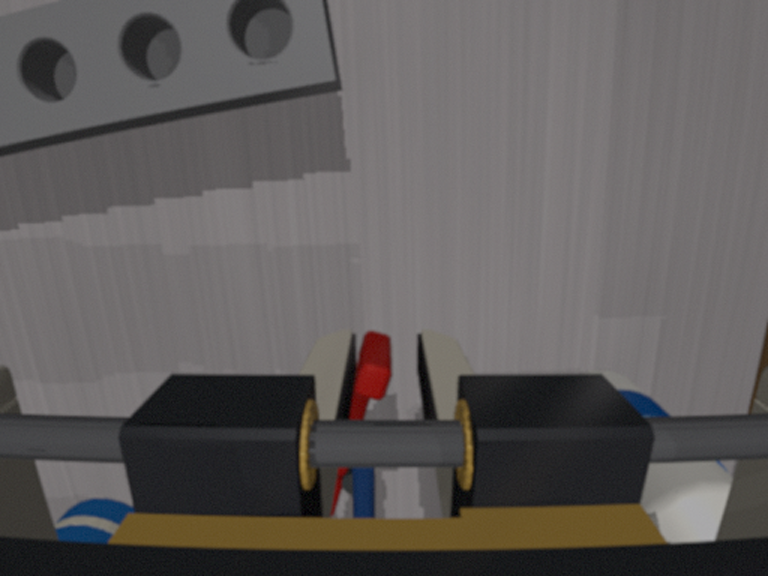

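Request:
jog_arm(commands=[0.48,0.004,0,0,0,0.48,0.004,0,0,0,0.48,0.003,0,0,0,0.48,0,0,0,0,0.48,0,0,0,0])

```text
t: 48.45
tool_pos: [0.6202, 0.2514, 0.0588]
orientation: [3.141, -0.055, -0.0]
force: [-2.9, -0.6, 1.5]
opening: 0.024
```

```bash
python3 - <<'E'
from h import *
st(); w=robot.read_camera("wrist"); save(w,"w33.png"); s=robot.read_camera("scene")
cv2.imwrite("pics/s33.png",cv2.resize(s["img"][120:330,150:430],None,fx=2.8,fy=2.8,interpolation=cv2.INTER_CUBIC))
E
```

```text
t 48.45 tcp [0.6202 0.2514 0.0588] yaw -2.02 F [-2.9 -0.6  1.5] op 0.024 tilt [-0.0001 -0.0003]
```

View pics/w33.png

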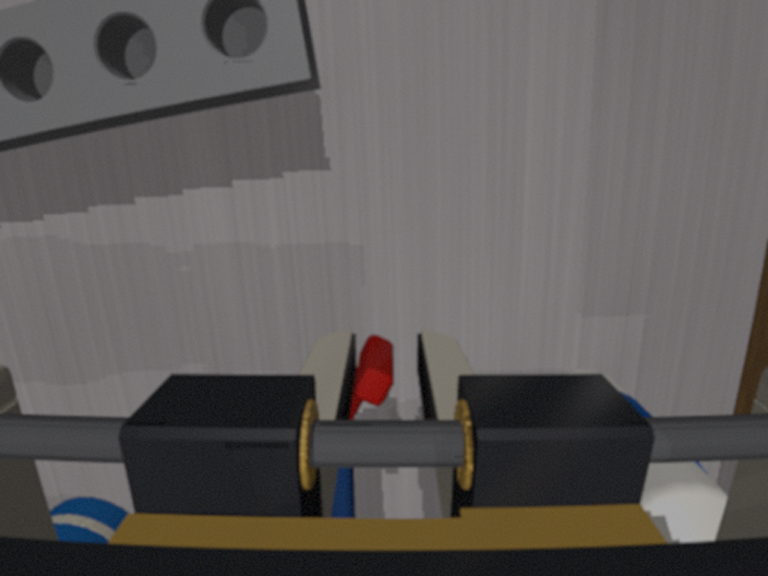

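View pics/s33.png

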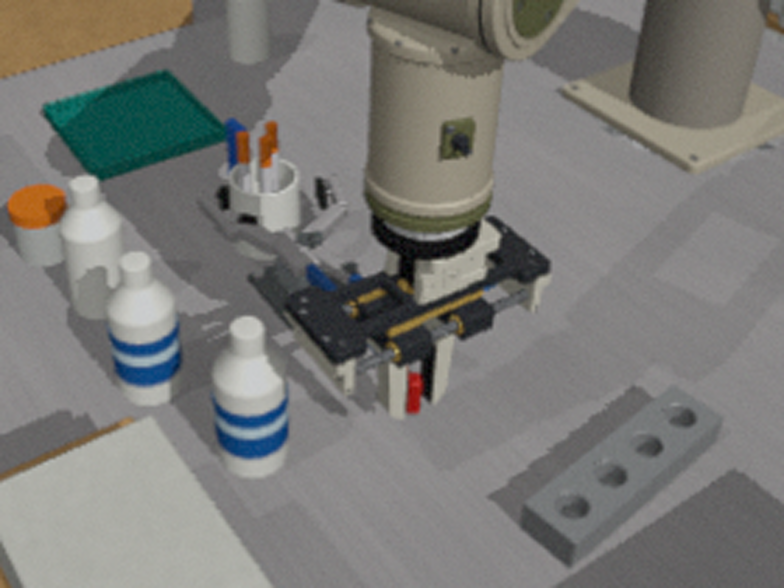

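Request:
jog_arm(commands=[0.48,-0.006,0,0,0,0.48,-0.008,0,0,0,0.48,-0.008,0,0,0,0.48,-0.008,0,0,0,0.48,0,0,0,0,0.48,0,0,-0.01,0,0.48,0,0,-0.02,0,0.48,0,0,-0.03,0,0.48,0,0,-0.03,0,0.48,0,0,-0.03,0,0.3,0,0,-0.02,0,0.2,0,0,-0.01,0,0.2,0,0,0,0])

```text
t: 49.63
tool_pos: [0.592, 0.2532, 0.2131]
orientation: [-3.139, 0.055, -0.01]
force: [-0.2, -0.2, -0.5]
opening: 0.0359
```

```bash
python3 - <<'E'
from h import *
st(); w=robot.read_camera("wrist"); save(w,"w34.png"); t=robot.read_camera("top")
cv2.imwrite("pics/t34.png",cv2.resize(t["img"][140:300,95:395],None,fx=2.66,fy=2.66,interpolation=cv2.INTER_CUBIC))
plan(.572,-.08,.23,-2,13,0.2,ease=False)
E
```

```text
t 49.63 tcp [0.592  0.2532 0.2131] yaw -2.01 F [-0.2 -0.2 -0.5] op 0.0359 tilt [0.0061 0.0019]
[0.2,-0.0005,0.0256,-0.0017,-0,0.2,-0.0005,0.0256,-0.0017,-0,0.2,-0.0004,0.0257,-0.0016,-0,0.2,-0.0005,0.0256,-0.0017,-0,0.2,-0.0005,0.0256,-0.0017,-0,0.2,-0.0005,0.0256,-0.0017,-0,0.2,-0.0005,0.0256,-0.0016,-0,0.2,-0.0005,0.0256,-0.0017,-0,0.2,-0.0004,0.0257,-0.0017,-0,0.2,-0.0005,0.0256,-0.0017,-0,0.2,-0.0005,0.0256,-0.0016,-0,0.2,-0.0005,0.0256,-0.0017,-0,0.2,-0.0005,0.0256,-0.0017,-0.0]
```

View pics/w34.png

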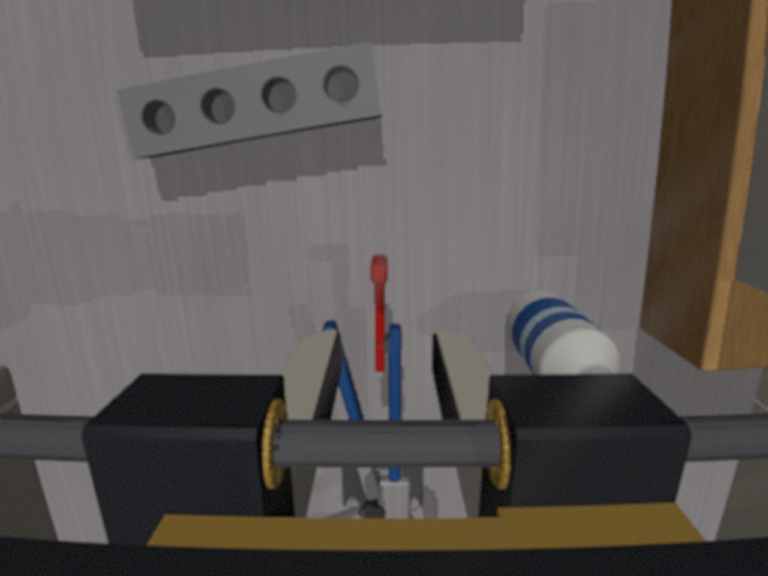

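View pics/t34.png

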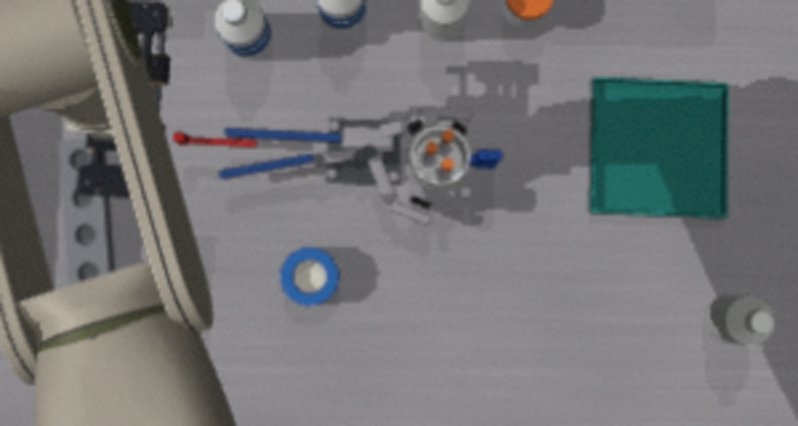

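Request:
jog_arm(commands=[0.2,0,0.013,0,0,0.2,0,0.026,-0.002,0,0.2,-0.001,0.026,-0.002,0,0.2,-0.001,0.026,-0.002,0,0.2,-0.001,0.026,-0.002,0,0.2,0,0.026,-0.002,0,0.2,0,0.026,-0.002,0,0.2,0,0.026,-0.002,0,0.2,0,0.026,-0.002,0,0.2,0,0.026,-0.002,0,0.2,0,0.026,-0.002,0,0.2,0,0.026,-0.002,0,0.2,0,0.026,-0.002,0,0.2,0,0.013,0,0,0.2,0,0,0,0,0.2,0,0,0,0])

```text
t: 51.07
tool_pos: [0.5744, -0.0853, 0.2313]
orientation: [-3.14, 0.058, 0.004]
force: [0.2, -0.9, -0.2]
opening: 0.0367
```

```bash
python3 - <<'E'
from h import *
st(); w=robot.read_camera("wrist"); save(w,"w35.png")
m=seg(w,(105,120,60),(130,255,255)); n,l,s,c=cv2.connectedComponentsWithStats(m)
for i in range(1,n):
    if s[i][4]>40: print(c[i],s[i])
for u,v,sc in pin("cup_grip",w,2): print(round(sc,2),onz(w,u,v,.09),u*1.5,v*1.5)
E
```

```text
t 51.07 tcp [ 0.5744 -0.0853  0.2313] yaw -2.11 F [ 0.2 -0.9 -0.2] op 0.0367 tilt [-0.0023  0.001 ]
[109.84516129  31.68387097] [ 88   0  52  45 155]
[117.90598291  19.55555556] [ 99   0  39  32 117]
[270.23557692  15.13942308] [267   0   8  33 208]
[411.63265306  13.79591837] [406   0  15  31  98]
[252.81671159 203.50404313] [247 183  12  39 371]
0.79 [ 0.56797662 -0.11248054  0.09      ] 377.856 304.1856
0.67 [ 0.59032208 -0.0594325   0.09      ] 407.424 229.0752
```

View pics/w35.png

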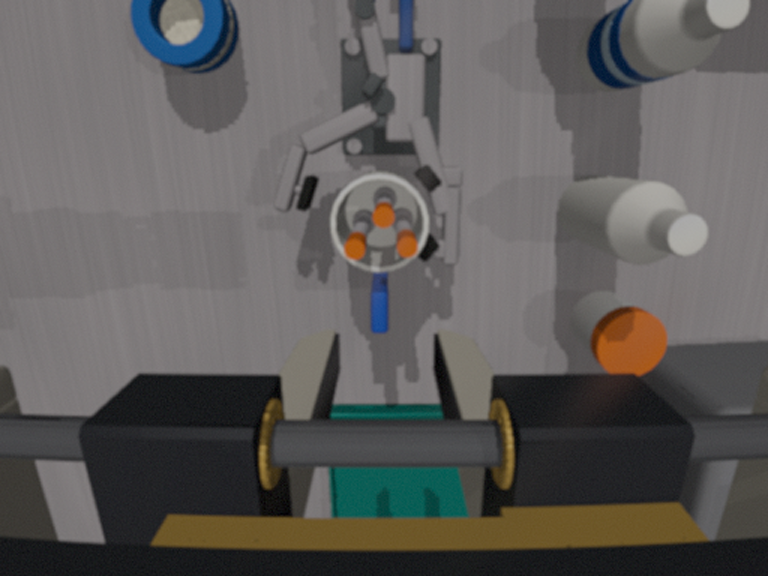

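```bash
python3 - <<'E'
from h import *
st(); w=robot.read_camera("wrist")
a=onz(w,379.5/1.5,312/1.5,.11); c=onz(w,380.5/1.5,221/1.5,.08); print(a,c,np.degrees(np.arctan2(*(a-c)[1::-1])),np.linalg.norm((a-c)[:2]))
b=plan(a[0],-.113,.14,-2.1,6,.2,ease=False)
E
```

```text
t 51.17 tcp [ 0.5748 -0.084   0.2319] yaw -1.98 F [-0.2  0.5 -0.5] op 0.0372 tilt [-0.0013  0.0008]
[ 0.5701131  -0.11026644  0.11      ] [ 0.57253322 -0.05344208  0.08      ] -92.43872037292678 0.05687587813545453
[0.2,-0.0006,0.0049,0.0154,0,0.2,-0.0007,0.0049,0.0153,0.1,0.2,-0.0006,0.0049,0.0154,-0,0.2,-0.0006,0.0049,0.0153,0,0.2,-0.0007,0.0048,0.0154,0,0.2,-0.0006,0.0049,0.0154,0.1]
```

Request:
jog_arm(commands=[0.2,-0.002,0.012,0,0.2,0.2,-0.002,0.012,0,0.2,0.2,0,0.003,0.01,0,0.2,0,0,0.025,0,0.2,0,0,0.025,0,0.2,0,0,0.02,0,0.2,0,0,0.01,0,0.2,0,0,0.005,0,0.2,0,0,0,0])

```text
t: 51.97
tool_pos: [0.5694, -0.1118, 0.1365]
orientation: [-3.14, 0.066, 0.003]
force: [-0.2, -0.6, 0.1]
opening: 0.037
```

```bash
python3 - <<'E'
from h import *
st(); w=robot.read_camera("wrist"); save(w,"w36.png")
E
```

```text
t 51.97 tcp [ 0.5694 -0.1118  0.1365] yaw -2.42 F [-0.2 -0.6  0.1] op 0.037 tilt [-0.002   0.0006]
```

View pics/w36.png

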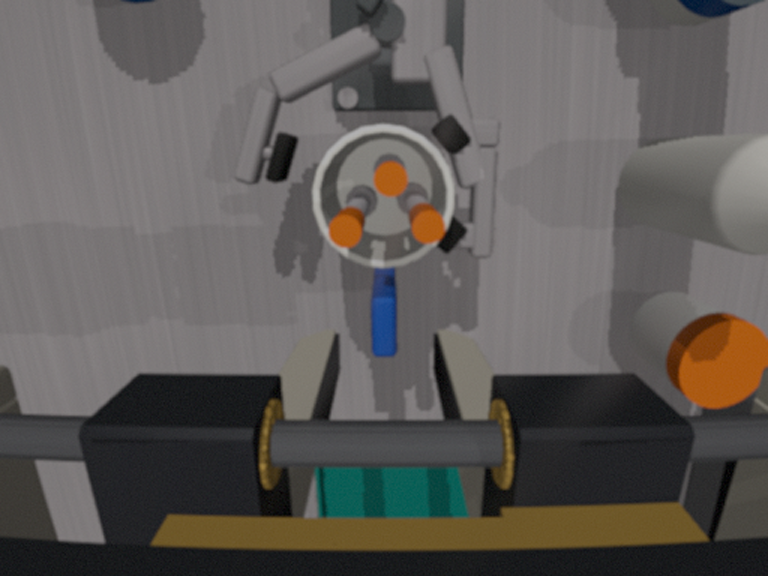

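Request:
jog_arm(commands=[0.2,0,0,0.01,0,0.2,0,0,0.018,0,0.2,0,0,0.018,0,0.2,0,0,0.012,0,0.2,0,0,0.006,0,0.2,0,0,0.0025,0,0.2,0,0,0,0,0.4,0,0,0,0,0.6,0,0,0,0,0.7,0,0,0,0,1,0,0,0,0,1,0,0,0,0,1,0,0,0,0,1,0,0,0,0,1,0,0,0,0], grip_force=35)

```text
t: 53.27
tool_pos: [0.5697, -0.1117, 0.072]
orientation: [-3.141, 0.065, 0.002]
force: [-6.1, 1.1, 5.8]
opening: 0.012
```

```bash
python3 - <<'E'
from h import *
st(); w=robot.read_camera("wrist"); save(w,"w37.png")
E
```

```text
t 53.27 tcp [ 0.5697 -0.1117  0.072 ] yaw -2.39 F [-6.1  1.1  5.8] op 0.012 tilt [-0.001   0.0001]
```

View pics/w37.png

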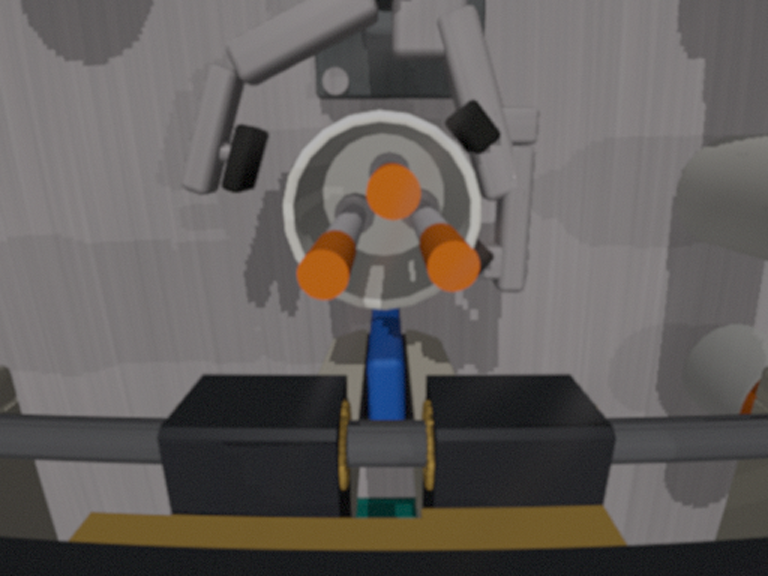

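```bash
python3 - <<'E'
from h import *
t=robot.read_camera("top"); st()
for x,y in((605,240),(608,380),(637,235),(637,380)):
    for z in (0,.1,.15): print((x,y),z,np.round(onz(t,x/1.5,y/1.5,z),3))
g=seg(t,(70,80,30),(95,255,255)); g[:, :280]=0; g[:160]=0
n,l,s,c=cv2.connectedComponentsWithStats(g); i=1+np.argmax(s[1:,4]); print(c[i],s[i]); r=cv2.minAreaRect(cv2.findNonZero((l==i).astype(np.uint8))); print(r)
for p in cv2.boxPoints(r): print(onz(t,*p,.018))
print(onz(t,*r[0],.018))
E
```

```text
t 53.37 tcp [ 0.5697 -0.1117  0.0719] yaw -2.38 F [-5.8 -0.1  7. ] op 0.012 tilt [-0.001   0.0001]
(605, 240) 0 [ 0.716 -0.547  0.   ]
(605, 240) 0.1 [ 0.694 -0.509  0.1  ]
(605, 240) 0.15 [ 0.683 -0.489  0.15 ]
(608, 380) 0 [ 0.401 -0.545  0.   ]
(608, 380) 0.1 [ 0.402 -0.506  0.1  ]
(608, 380) 0.15 [ 0.402 -0.487  0.15 ]
(637, 235) 0 [ 0.729 -0.623  0.   ]
(637, 235) 0.1 [ 0.706 -0.579  0.1  ]
(637, 235) 0.15 [ 0.695 -0.557  0.15 ]
(637, 380) 0 [ 0.401 -0.611  0.   ]
(637, 380) 0.1 [ 0.402 -0.567  0.1  ]
(637, 380) 0.15 [ 0.403 -0.546  0.15 ]
[343.69517633 195.88893393] [ 317  169   52   53 2467]
((343.1697998046875, 195.09432983398438), (51.60342025756836, 50.908424377441406), 2.489553213119507)
[ 0.5087436  -0.24441212  0.018     ]
[ 0.67747866 -0.25280159  0.018     ]
[ 0.67296547 -0.4258006   0.018     ]
[ 0.50339426 -0.41474478  0.018     ]
[ 0.59000451 -0.33403188  0.018     ]
```

Request:
jog_arm(commands=[1,-0.001,0,0,0,1,-0.002,0,0,0,1,-0.002,0,-0.001,0,1,-0.001,0,-0.002,0,1,0,0,-0.004,0,1,0,0,-0.006,0,1,0,0,-0.008,0,1,0,0,-0.009,0,1,0,0,-0.01,0,1,0,0,-0.01,0,1,0,0,-0.01,0,1,0,0,-0.009,0,1,0,0,-0.008,0,1,0,0,-0.006,0,1,0,0,-0.004,0,1,0,0,-0.002,0,1,0,0,-0.001,0,1,0,0,0,0])

```text
t: 54.87
tool_pos: [0.564, -0.1115, 0.1611]
orientation: [-3.141, 0.066, 0.001]
force: [0.5, -0.5, -3.1]
opening: 0.0117
```

```bash
python3 - <<'E'
from h import *
st(); w=robot.read_camera("wrist"); save(w,"w38.png"); plan(.5886,-.3825,.162,-2.4,20,1)
E
```

```text
t 54.87 tcp [ 0.564  -0.1115  0.1611] yaw -2.4 F [ 0.5 -0.5 -3.1] op 0.0117 tilt [-0.0005  0.0001]
[1,0.0003,0.002,-0,-0,1,0.0007,0.0056,-0,-0,1,0.0012,0.0088,-0.0001,-0,1,0.0015,0.0117,-0,-0,1,0.0019,0.014,-0.0001,-0,1,0.0022,0.0162,-0,-0,1,0.0023,0.0177,-0.0001,-0,1,0.0026,0.019,-0.0001,-0,1,0.0026,0.0197,-0.0001,-0,1,0.0027,0.0202,-0.0001,-0,1,0.0027,0.0201,-0,-0,1,0.0026,0.0198,-0.0001,-0,1,0.0026,0.019,-0.0001,-0,1,0.0023,0.0177,-0.0001,-0,1,0.0022,0.0161,-0.0001,-0,1,0.0018,0.0141,-0,-0,1,0.0016,0.0117,-0.0001,-0,1,0.0012,0.0088,0,-0,1,0.0007,0.0056,-0,-0,1,0.0003,0.002,-0,-0.0]
```

View pics/w38.png

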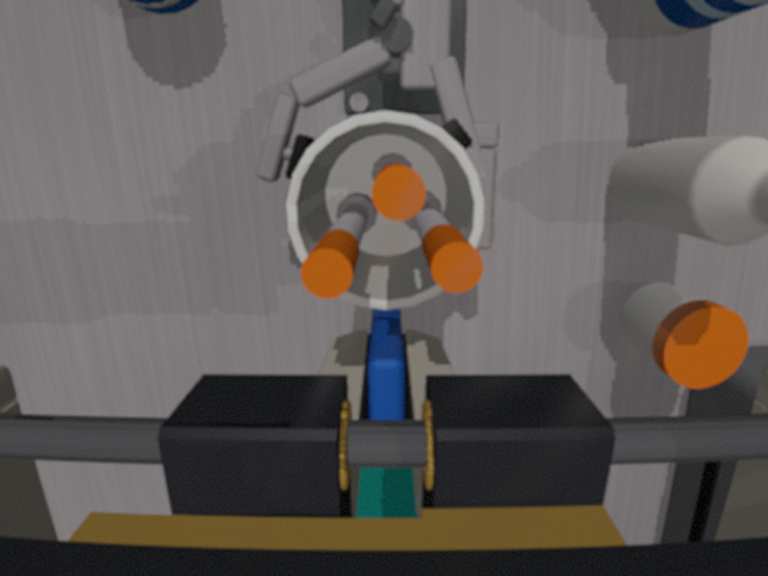

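Rods stand upright in the lifted cup. Carry it smoothly.

Request:
jog_arm(commands=[1,0.0005,0.002,0,0,1,0.0005,0.005,0,0,1,0.001,0.0085,0,0,1,0.0015,0.0115,0,0,1,0.002,0.014,0,0,1,0.002,0.016,0,0,1,0.0025,0.018,0,0,1,0.0025,0.019,0,0,1,0.0025,0.02,0,0,1,0.003,0.02,0,0,1,0.003,0.02,0,0,1,0.0025,0.02,0,0,1,0.0025,0.019,0,0,1,0.0025,0.018,0,0,1,0.002,0.016,0,0,1,0.002,0.014,0,0,1,0.0015,0.0115,0,0,1,0.001,0.009,0,0,1,0.0005,0.006,0,0,1,0.0005,0.002,0,0])

```text
t: 56.58
tool_pos: [0.5885, -0.3836, 0.1611]
orientation: [3.141, -0.067, -0.0]
force: [0.2, 0.1, -2.3]
opening: 0.0115
```

Request:
jog_arm(commands=[1,0,0,0,0,1,0,0,0,0,1,0,0,0.001,0,1,0,0,0.003,0,1,0,0,0.005,0,1,0,0,0.007,0,1,0,0,0.007,0,1,0,0,0.007,0,1,0,0,0.006,0,1,0,0,0.004,0,1,0,0,0.002,0,1,0,0,0.001,0,1,0,0,0,0,1,0,0,0,0])

```text
t: 57.75
tool_pos: [0.5891, -0.3825, 0.1188]
orientation: [3.141, -0.066, 0.001]
force: [0.3, -0.5, -2.5]
opening: 0.0118
```

```bash
python3 - <<'E'
from h import *
st(); w=robot.read_camera("wrist"); save(w,"w39.png"); s=robot.read_camera("scene"); t=robot.read_camera("top")
cv2.imwrite("pics/s39.png",cv2.resize(s["img"][80:260,130:330],None,fx=3.3,fy=3.3,interpolation=cv2.INTER_CUBIC))
E
```

```text
t 57.75 tcp [ 0.5891 -0.3825  0.1188] yaw -2.41 F [ 0.3 -0.5 -2.5] op 0.0118 tilt [ 0.0005 -0.0004]
```

View pics/w39.png

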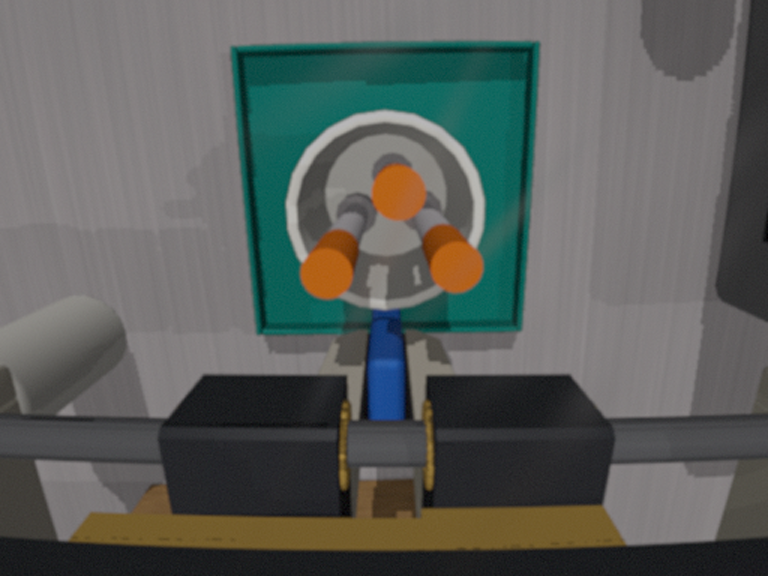

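View pics/s39.png

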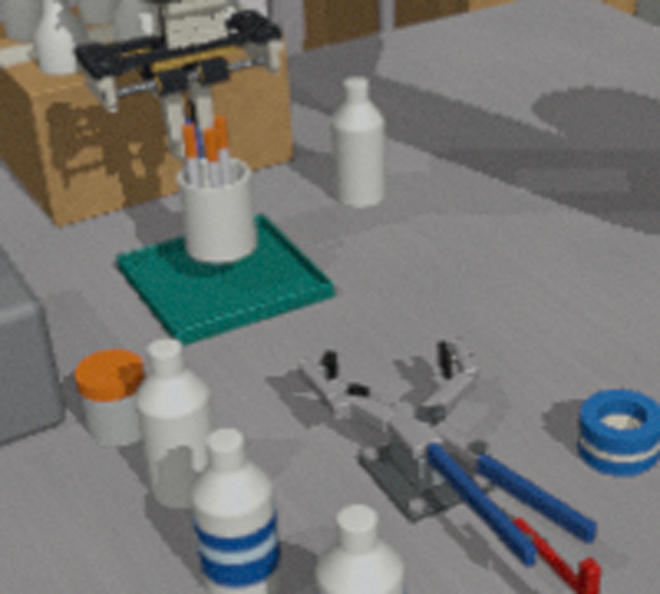

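Request:
jog_arm(commands=[1,0,-0.001,0.002,0,1,0,-0.001,0.004,0,1,0,-0.001,0.006,0,1,0,-0.001,0.007,0,1,0,0,0.006,0,1,0,0,0.005,0,1,0,0,0.004,0,1,0,0,0.003,0,1,0,0,0.002,0,1,0,0,0.0015,0,1,0,0,0.001,0,1,0,0,0.0005,0,1,0,0,0,0,1,0,0,0,0])

```text
t: 59.07
tool_pos: [0.5892, -0.3784, 0.0766]
orientation: [3.141, -0.066, 0.001]
force: [0.2, 0.9, -3.0]
opening: 0.0115
```

```bash
python3 - <<'E'
from h import *
st()
E
```

```text
t 59.07 tcp [ 0.5892 -0.3784  0.0766] yaw -2.4 F [ 0.2  0.9 -3. ] op 0.0115 tilt [ 0.0003 -0.0002]
```

Not yet in contact (about -3 N still carried); lower in small steps.

Request:
jog_arm(commands=[1,0,0,0.0005,0,1,0,0,0.0005,0,1,0,0,0,0,1,0,0,0,0])

```text
t: 59.4
tool_pos: [0.5893, -0.3785, 0.076]
orientation: [3.14, -0.066, 0.001]
force: [-1.4, 0.1, 2.1]
opening: 0.012
```

Request:
jog_arm(commands=[1,0,0,0.0005,0,1,0,0,0.0005,0,1,0,0,0,0,1,0,0,0,0])

```text
t: 59.73
tool_pos: [0.5894, -0.3787, 0.076]
orientation: [3.14, -0.066, 0.001]
force: [-3.2, 1.6, 8.8]
opening: 0.0119
```

Contact. Open slowly and lift straight up.

Request:
jog_arm(commands=[1,0,0,-0.0005,0,0.7,0,0,0,0,0.5,0,0,0,0,0.2,0,0,0,0,0.2,0,0,0,0,0.2,0,0,0,0,0.2,0,0,-0.005,0,0.2,0,0,-0.012,0,0.2,0,0,-0.018,0,0.2,0,0,-0.02,0,0.2,0,0,-0.02,0,0.2,0,0,-0.02,0,0.2,0,0,-0.015,0,0.2,0,0,-0.005,0,0.2,0,0,0,0])

```text
t: 60.98
tool_pos: [0.5902, -0.3792, 0.1932]
orientation: [3.138, -0.066, 0.006]
force: [-0.1, -0.1, 0.9]
opening: 0.0372
```

```bash
python3 - <<'E'
from h import *
st(); w=robot.read_camera("wrist"); save(w,"w40.png"); s=robot.read_camera("scene"); save(s,"s40.png")
E
```

```text
t 60.98 tcp [ 0.5902 -0.3792  0.1932] yaw -2.41 F [-0.1 -0.1  0.9] op 0.0372 tilt [ 0.0039 -0.0029]
```

View pics/w40.png

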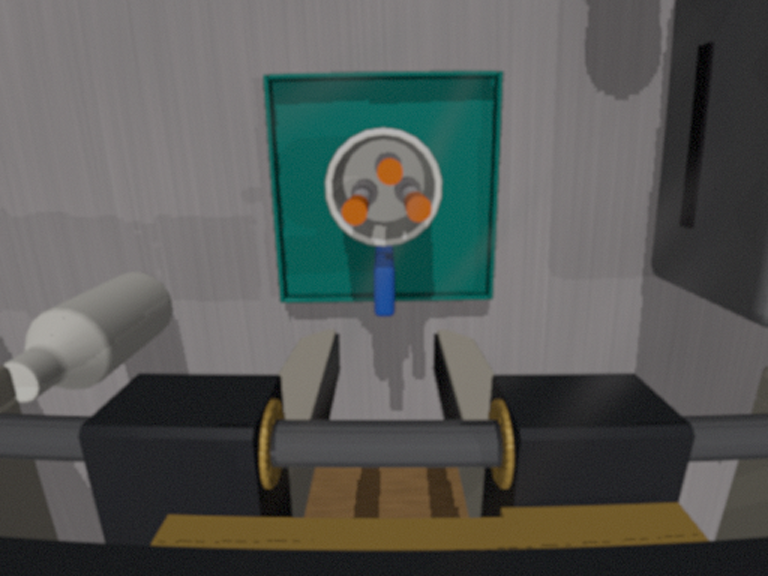

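View pics/s40.png

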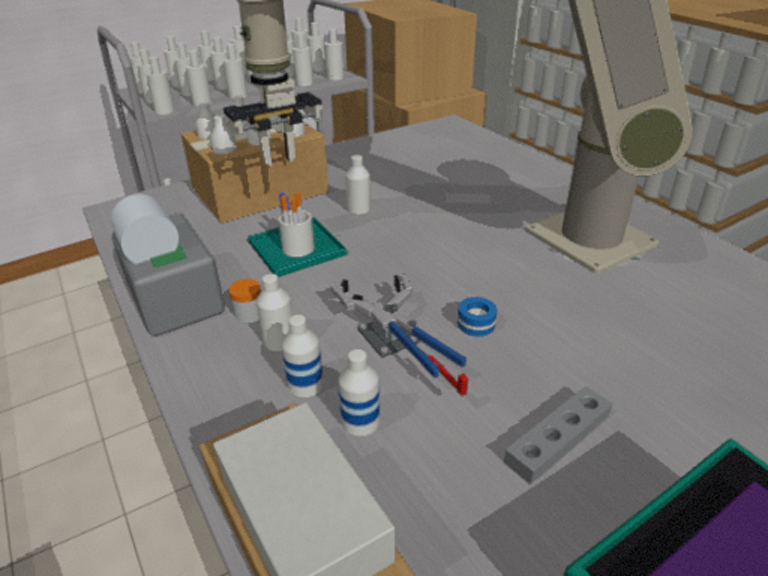

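Request:
jog_arm(commands=[0.2,0,0,-0.015,0,0.2,0,0,-0.025,0,0.2,0,0,-0.025,0,0.2,0,0,-0.015,0,0.2,0,0,0,0,0.2,0,0,0,0,0.2,0,0,0,0,0.2,0,0,0,0,0.2,0,0,0,0,0.2,0,0,0,0,0.2,0,0,0,0,0.2,0,0,0,0])

```text
t: 62.08
tool_pos: [0.5889, -0.3782, 0.2694]
orientation: [-3.141, 0.066, 0.001]
force: [0.4, -0.1, -0.0]
opening: 0.0372
```

```bash
python3 - <<'E'
from h import *
st(); w=robot.read_camera("wrist"); save(w,"w41.png")
E
```

```text
t 62.08 tcp [ 0.5889 -0.3782  0.2694] yaw -2.41 F [ 0.4 -0.1 -0. ] op 0.0372 tilt [-0.0005  0.0003]
```

View pics/w41.png

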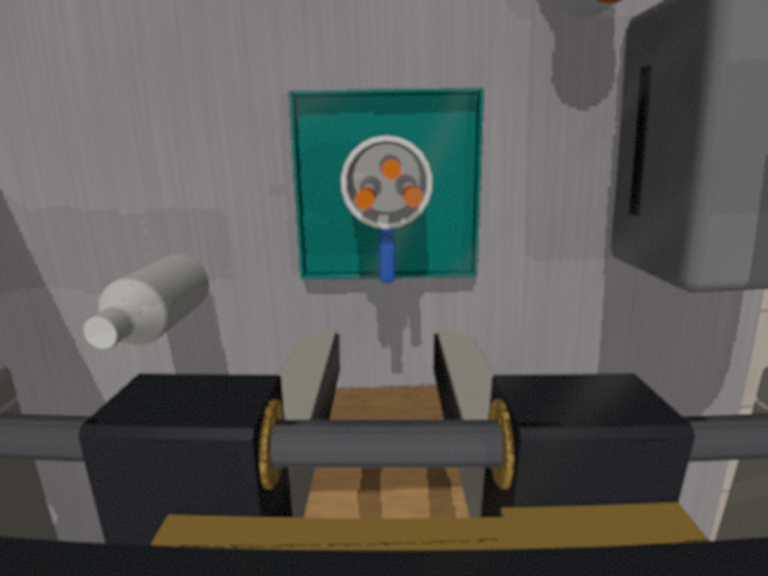

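The cup stands inside the tray (rim centre about (387,182) in the enlarged picture), with all three rods upright. Nothing else has moved, so I am handing the job in.

```bash
python3 -c "
from plant import robot
print(robot.close_job())"
```

```text
the job is handed in; nothing more can be done
None
```

The job is done as asked and was handed in at about 62 s.

**What I did:**
- I set the cup between the open jaws and squeezed the handles until they locked. The gripper opening read 33 mm, and the handles stayed parallel after I let go.
- I moved all three rods that were present from the rack into the clamped cup; the fourth hole was empty from the start.
- I pulled the release lever; the pictures showed the pliers sprung open and the lever back at rest.
- I carried the loaded cup to the green tray and set it down.

**Last checks:**
- The final pictures showed the cup upright inside the tray walls, with its post pointing at the base robot's right (-y).
- All three rods stood upright in the cup, the rack was empty, and the gripper was clear of everything.
- The bottles, label roll and jar looked unmoved in the pictures; I did not measure them again.
- The cup was not knocked aside at any point that I saw.

**Disagreements:** the top and wrist cameras differed by about 3 to 5 mm on positions at the pliers, and some early network detections were wrong. I compared those with the pictures and positioned mostly from the wrist view. No check failed.

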